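# Shift the reflow pans across a bench hotplate and raise its regulator

## Robot

A 6-joint arm with a two-finger parallel gripper is mounted at the origin on the work surface. World frame = base frame: x ahead of the robot, y to its left, z up, the work surface at z = 0. Lengths are in m, angles in rad, forces in N, time in s.
With the tool pointing down it reaches from about 0.3 to 0.875 m from the base axis. Payload 4.2 kg.
Tool frame: the origin (TCP) lies at the very end of the fingers, on their centre line; the grasp point (between the pads) lies 19 mm behind it (bot.grip_point_offset is the distance from the TCP to the grasp point, in m); z points along the fingers, y is the direction in which the jaws open and shut (so a half turn about z gives the same grasp; the last joint's range is limited). The gripper opens to 85 mm and grips with 20 to 120 N. Pads are 22 mm wide; open, the fingers measure 114 mm over their backs; the gripper's body (76 mm by 85 mm) begins 54 mm behind the grasp point. The pads swing forward as they close: fully open they stand 13 mm farther back than shut.
Start: joints at [-0.02, 0.32, 1.565, -0, 1.257, -0.02], TCP at [0.575, 0, 0.231] pointing down, gripper open.
Joint ranges: [-3.11, 3.11], [-0.84, 2.01], [0.21, 2.61], [-1.34, 4.49], [0.05, 2.63], [-2.56, 2.56]. Speed limits (rad/s): [2.57, 2.57, 3.14, 3.14, 3.14, 3.14].

## Interface

Orientations are given as a unit quaternion [w, x, y, z].
In Python, from station import bot gives the robot as it stands.
- The arm moves only by the tool jog_arm, never from a script. Its argument "targets" is one flat list of numbers, 7 for each row, row after row: the finger opening in mm, from 0 to 85.4, then the shift along the tool's x, y, z in units of 25 mm (1.0 is 25 mm), then the turn, a rotation vector about the tool's x, y, z in rad. A call has exactly 5 rows; each row is the pose to reach, as a shift and turn from the pose commanded when the call began, along the tool's axes at that moment; what a row does not reach only later rows make up. A row lasts 1/10 s, in which the tool goes at most 50 mm and 8.59 degrees, less where a joint would pass 70% of its speed; a pose out of reach is approached as far as the arm can. A call with a gripper value outside its range is refused whole. The fingers move at their own pace and stop on an object; "grip_force" is the grip in N (left out, the last holds). Time passes only in rows, so rows that repeat a pose let the fingers close, or fill a call up. It gives the time, the measured TCP pose, the force and the opening at its end, in the units of the state.
- bot.sense(): the state, without advancing time (a new reading comes with each control period).
- bot.capture(name): name is "scene" or "side" or "wrist"; returns a dict with "img" (480x640x3 uint8, red, green, blue), "range_z" (480x640 float32, m along the optical axis (not along the pixel's ray), 0 where there is no reading), "K" (3x3 intrinsics, pixels), "world_from_camera" (4x4, takes a point from camera to world coordinates); the wrist camera has in their place "T_tool_cam" (4x4, takes a point from camera to tool coordinates, whose origin is the TCP and whose axes are the flange's). Camera axes: x right, y up, looking along -z (the intrinsics and any distortion apply to the point x, -y, -z); pixel columns grow to the right and rows downward; lengths in m; the calibration is good to about 2 mm. The wrist camera is an equidistant fisheye: a pixel r from the principal point sees the ray r / f radians off the axis. A picture is of the moment at which its call begins: read the wrist's pose just before it.
- bot.finish_job(): hands the job in, once; it reports no verdict.
The state is a dict: "time": time; "joint_pos": joint angles; "joint_velocities": joint speeds; "effort": joint torques, N m; "tcp_pos": TCP position; "tcp_rot": TCP orientation; "contact_force": force on the tool from outside, world axes, zero at the start; "moment": the same for the moment, N m; "opening": finger opening in m.
Only numpy, scipy, OpenCV 4.12 (cv2) and the standard library are available. Lean on these libraries where they do the work, as an engineer would, in place of code of your own. Each camera call takes 0.05 s, during which the arm holds its last target.

## Task

The boards in the pans now on the red fields are soldered: slide each of those pans sideways into a blue cooling frame. Then draw the clear lock cover back off the regulator, turn the dial until its pointer stands at the red rider (leave the rider itself alone) and slide the cover fully home over it again, and only after that slide each waiting pan from the yellow preheat area into a red frame. One pan to a frame, squarely inside it; the solder is soft, so never lift or tip a pan off the plate, and leave the tools and stock around where they are.

Things in the scene. Friction and masses are not known exactly. Their poses are not given: they have to be found in the camera images.
- hotplate: bench hotplate, 335 mm (its x) by 455 mm (its y), flat top 50 mm above its origin, which is the centre of its underside on the bench; fixed. Across y: preheat area with a yellow outline at +y (unmarked inside), two red reflow frames in the middle, two blue cooling frames at -y, all flush on one plane. It may stand turned by up to 0.08 rad
- red_near (a point): centre of the red frame nearer the robot, on the plate's top surface; the frame is 104 mm square inside, its axes along the hotplate's
- red_far (a point): centre of the red frame farther from the robot, 140 mm from the near one; same size
- blue_near (a point): centre of the blue frame nearer the robot, 135 mm to the hotplate's -y of the near red one; 104 mm square inside
- blue_far (a point): centre of the blue frame farther from the robot, 135 mm to the hotplate's -y of the far red one; 104 mm square inside
- done_near: aluminium reflow pan 80 x 80 mm, wall 12 mm high, 0.2 to 0.45 kg, green board clipped in. Black grip bar over its front (-x) edge: 44 mm long along the pan's x, 14 mm wide along y, 16 mm high, its middle 40 mm to -x of the pan's centre and 48 mm above the plate. Origin: centre of the underside. May be absent. This one starts on the near red frame; its board is soldered
- done_far: aluminium reflow pan 80 x 80 mm, wall 12 mm high, 0.2 to 0.45 kg, green board clipped in. Black grip bar over its front (-x) edge: 44 mm long along the pan's x, 14 mm wide along y, 16 mm high, its middle 40 mm to -x of the pan's centre and 48 mm above the plate. Origin: centre of the underside. May be absent. This one starts on the far red frame; its board is soldered
- wait_near: aluminium reflow pan 80 x 80 mm, wall 12 mm high, 0.2 to 0.45 kg, green board clipped in. Black grip bar over its front (-x) edge: 44 mm long along the pan's x, 14 mm wide along y, 16 mm high, its middle 40 mm to -x of the pan's centre and 48 mm above the plate. Origin: centre of the underside. May be absent. This one starts in the near half of the preheat area; its board waits to be soldered
- wait_far: aluminium reflow pan 80 x 80 mm, wall 12 mm high, 0.2 to 0.45 kg, green board clipped in. Black grip bar over its front (-x) edge: 44 mm long along the pan's x, 14 mm wide along y, 16 mm high, its middle 40 mm to -x of the pan's centre and 48 mm above the plate. Origin: centre of the underside. May be absent. This one starts in the far half of the preheat area; its board waits to be soldered
- regulator: heat regulator, a grey box 200 mm (x) by 100 mm (y) by 60 mm high, fixed on the bench to the left or the right of the hotplate, turned by up to 0.15 rad; origin: centre of its underside. The dial's axis is vertical, 55 mm to -x of the origin; the lock cover slides along its x on two rails
- dial (a joint): regulator dial angle, rad, 0 to 2.8, growing clockwise as seen from above (turns up the heat); at 0 its white pointer looks to the regulator's -x. Light friction (0.04 N m), stays where it is left
- dial_grip (a point): point on the dial's axis, 90 mm above the bench, at the height to grip its black bar: bar 40 mm long, 13 mm thick, from 68 to 101 mm above the bench, on a disc of radius 22 mm whose top lies 68 mm above the bench; the bar runs along the pointer, whose white line is on one half of the bar
- dial_tip (a point): just off the pointer end of the bar, 26 mm from the dial's axis
- rider (a joint): angle of the red set rider at the rim of the dial's scale, rad, same zero and sense as the dial: the dial is at the rider when both values are equal. The rider is a stiff flat tab, 10 x 6 mm, whose top lies 66 mm above the bench; it is to be left where it is
- rider_tip (a point): inner end of the red rider, 26 mm from the dial's axis
- cover (a joint): travel of the clear lock cover, m: 0 = fully home over the dial, 0.09 = drawn fully back to the regulator's +x, leaving the dial free. Slides with about 1.5 N of friction and stays where it is left. The cover is a clear tunnel 76 mm by 76 mm, open below and to -x, its top 107 mm above the bench
- cover_fin (a point): middle of the orange fin on top of the cover: 10 mm thick along the regulator's x, 34 mm wide along y, from 107 to 133 mm above the bench; with the cover fully home it stands 20 mm to the regulator's +x of the dial's axis
- flux_tin: round steel tin of solid flux, radius 31 mm, 18 mm high; bystander
- tweezers: steel tweezers, 130 mm long along x; bystander
- stripper: wire stripper with red handles, 160 mm long along x; bystander
- cutters: side cutters with blue handles, 140 mm long along x; bystander
- solder_reel: reel of solder standing on end, radius 28 mm, 40 mm high; bystander
- terminal: blue terminal block, 12 x 30 x 14 mm; bystander
- pin_header: black pin header strip, 6 x 50 mm, 15 mm high; bystander

How it is judged:
By the outcome, as a careful person would: the job done as asked, in the order asked, and still so for the second after the job is handed in, with the robot touching nothing.
Of done_near, done_far only 1 to 2 are there at a start; the rules pass over those that are not, and their reading is None.
Of wait_near, wait_far only 1 to 2 are there at a start; the rules pass over those that are not, and their reading is None.
At some moment in a run one of done_near, done_far, wait_near, wait_far may be knocked a few centimetres aside while the robot is not near it.
Once in a run the grip may slacken for a moment while it holds something.
It also fails if it takes over 210 s, if anything falls off the work surface, if the arm or the gripper's body presses on something with over 40 N, if the wrist force passes 120 N, or if a joint passes its speed limit or range.

## Working session

There is one attempt and no reset: what is moved stays moved. The work goes in short steps, Python scripts to look and compute and a tool call to move; the robot and the scene stay as the last step left them, time stands still between calls to the robot, and variables do not carry over. Pictures are saved under pics/ and viewed, and the job is handed in when it is done.

Besides the shell and the picture viewer there is one more tool, called after "Emit:" as name(argument=value, ...) on one line, values as JSON. jog_arm: Moves the arm, as the interface text tells. Its arguments: {"type":"object","properties":{"targets":{"type":"array","items":{"type":"number"}},"grip_force":{"type":"number"}},"required":["targets"]}

```bash
ls; mkdir -p pics
python3 - <<'E'
from station import bot
import cv2,numpy as np
print(bot.sense())
for n in ["scene","side","wrist"]:
    c=bot.capture(n); cv2.imwrite(f"pics/{n}0.png",c["img"][:,:,::-1]); np.savez(f"{n}0.npz",**c)
    print(n,c["K"],c.get("world_from_camera",c.get("T_tool_cam")),[k for k in c])
E
```

```text
pics
{'time': 0.0, 'joint_pos': array([-1.99726843e-02,  3.20308607e-01,  1.56569825e+00, -1.73841077e-05,
        1.25739759e+00, -2.00125269e-02]), 'joint_velocities': array([-0.00029846, -0.0014949 , -0.00417977, -0.00023547,  0.00150575,
       -0.00041061]), 'effort': array([ 7.05825660e-04, -4.15526962e+01, -2.34157133e+01, -1.88356019e-06,
        8.09230405e-03,  1.54784908e-05]), 'tcp_pos': array([5.74514614e-01, 2.09042040e-05, 2.30465204e-01]), 'tcp_rot': array([-6.47518509e-04,  7.07090504e-01,  7.07122477e-01, -6.33594873e-04]), 'contact_force': array([ 0.52748811, -0.29601504, -0.00536094]), 'moment': array([-0.01744632,  0.05014331, -0.05161648]), 'opening': 0.08512690459144731}
scene [[550.14785698   0.         314.83501177]
 [  0.         550.14785698 240.67214521]
 [  0.           0.           1.        ]] [[-0.81796884 -0.4321889   0.37965738  1.02137237]
 [ 0.57523991 -0.6086562   0.54647659  0.71733186]
 [-0.00510029  0.66539491  0.74647411  1.12483342]
 [ 0.          0.          0.          1.        ]] ['img', 'range_z', 'K', 'world_from_camera']
side [[471.94862071   0.         315.53460029]
 [  0.         471.94862071 231.93243983]
 [  0.           0.           1.        ]] [[ 0.96116474  0.18526474 -0.20454664  0.29788765]
 [-0.2754487   0.59824353 -0.75248435 -0.78593827]
 [-0.01704012  0.77960353  0.62604151  0.73349254]
 [ 0.          0.          0.          1.        ]] ['img', 'range_z', 'K', 'world_from_camera']
wrist [[371.64829954   0.         314.7531382 ]
 [  0.         371.64829954 236.54401533]
 [  0.           0.           1.        ]] [[ 2.24889149e-04  9.56659122e-01  2.91210018e-01  7.38868526e-02]
 [ 9.99999815e-01 -3.79976652e-04  4.76010486e-04 -1.02841437e-03]
 [ 5.66032781e-04  2.91209857e-01 -9.56659030e-01 -1.43660532e-01]
 [ 0.00000000e+00  0.00000000e+00  0.00000000e+00  1.00000000e+00]] ['img', 'range_z', 'K', 'T_tool_cam']
```

View pics/scene0.png

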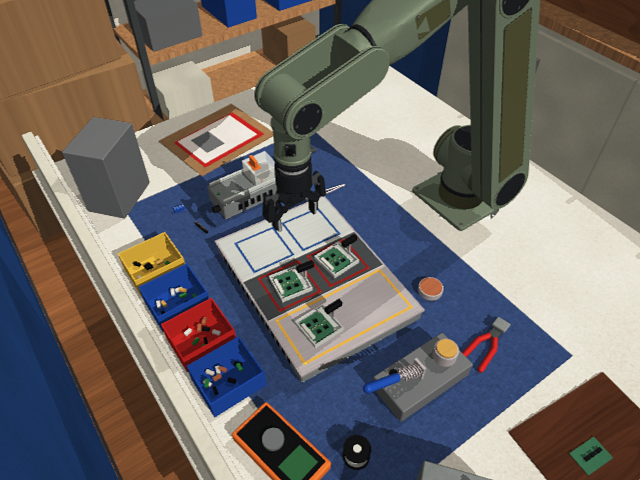

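View pics/side0.png

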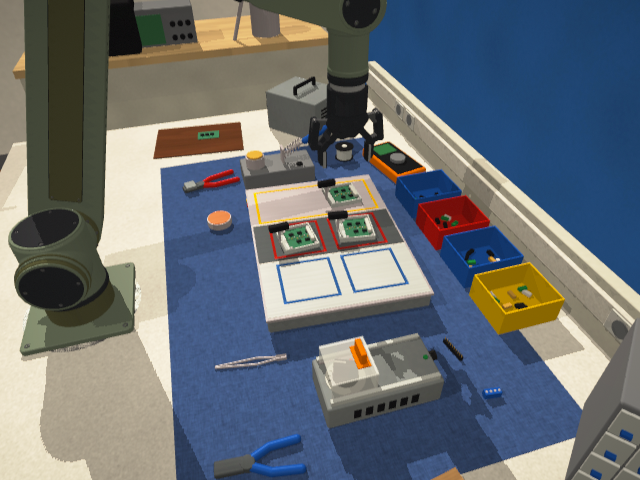

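View pics/wrist0.png

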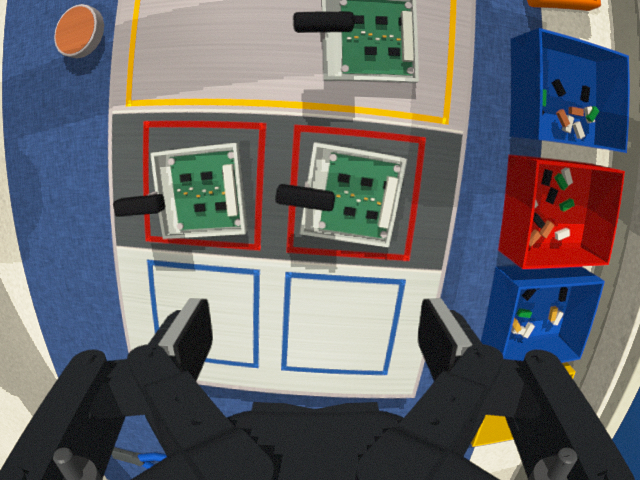

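```bash
cat > h.py <<'E'
from station import bot
import numpy as np, cv2
from scipy.spatial.transform import Rotation as R
def Rt(s): q=s["tcp_rot"]; return R.from_quat([q[1],q[2],q[3],q[0]]).as_matrix()
def cap(name,save=None):
    s=bot.sense(); c=bot.capture(name)
    if name=="wrist":
        T=np.eye(4);T[:3,:3]=Rt(s);T[:3,3]=s["tcp_pos"]; c["W"]=T@c["T_tool_cam"]
    else: c["W"]=c["world_from_camera"]
    c["fish"]=name=="wrist"
    if save: cv2.imwrite(f"pics/{save}.png",c["img"][:,:,::-1])
    return c
def rays(c,uv):  # unit along -z =1 -> camera axes (x,y up,-z)
    uv=np.asarray(uv,float).reshape(-1,2);K=c["K"]
    x=(uv[:,0]-K[0,2])/K[0,0];y=(uv[:,1]-K[1,2])/K[1,1]
    if c["fish"]:
        r=np.hypot(x,y)+1e-12;k=np.sin(r)/r
        d=np.c_[x*k,-y*k,-np.cos(r)]
    else: d=np.c_[x,-y,-np.ones_like(x)]
    return d
def onplane(c,uv,z):
    d=rays(c,uv)@c["W"][:3,:3].T;o=c["W"][:3,3]
    return o+d*((z-o[2])/d[:,2])[:,None]
def cloud(c):
    h,w=c["range_z"].shape;u,v=np.meshgrid(np.arange(w),np.arange(h))
    d=rays(c,np.c_[u.ravel(),v.ravel()]); d=d/(-d[:,2:3]); d=d*c["range_z"].reshape(-1,1)
    P=d@c["W"][:3,:3].T+c["W"][:3,3]; P[c["range_z"].ravel()<=0]=np.nan
    return P.reshape(h,w,3)
def tgt(p,yaw=None):
    """needed shift (units of 25mm) & turn in tool axes; yaw=world angle of the jaw (tool y) axis; tool down"""
    s=bot.sense();M=Rt(s);d=M.T@(np.asarray(p)-s["tcp_pos"])/0.025
    rv=np.zeros(3)
    if yaw is not None:
        y=np.array([np.cos(yaw),np.sin(yaw),0]);z=np.array([0,0,-1.]);x=np.cross(y,z)
        rv=R.from_matrix(M.T@np.c_[x,y,z]).as_rotvec()
    print("t",round(s["time"],2),"tcp",s["tcp_pos"].round(4),"jawyaw",round(float(np.arctan2(M[1,1],M[0,1])),4),"op",round(s["opening"]*1e3,1),"F",s["contact_force"].round(1),"\n shift",d.round(3),"turn",rv.round(4))
    return d,rv
def rect(P):
    (cx,cy),(w,h),a=cv2.minAreaRect((P[:,:2]*1000).astype(np.float32))
    a=np.deg2rad(a)
    if h>w:w,h=h,w;a+=np.pi/2
    return np.array([cx,cy])/1000,(w,h),(a+np.pi/2)%np.pi-np.pi/2
def hsv(c): return cv2.cvtColor(c["img"],cv2.COLOR_RGB2HSV)
E
cat > look.py <<'E'
from h import *
import sys
def frames_bars(c,tag=""):
    H=hsv(c);P=cloud(c)
    out={}
    red=((H[...,0]<8)|(H[...,0]>172))&(H[...,1]>150)&(H[...,2]>80)
    blue=(H[...,0]>100)&(H[...,0]<125)&(H[...,1]>120)&(H[...,2]>60)
    pl=abs(P[...,2]-0.05)<0.008
    for nm,m in (("red",red),("blue",blue)):
        m=(m&pl).astype(np.uint8);m=cv2.morphologyEx(m,cv2.MORPH_CLOSE,np.ones((3,3)))
        n,L,S,_=cv2.connectedComponentsWithStats(m,connectivity=8)
        for i in range(1,n):
            if S[i,4]>150:
                v,u=np.nonzero(L==i);Q=onplane(c,np.c_[u,v],0.05);r=rect(Q)
                print(nm,S[i],r[0].round(4),np.round(r[1],1),round(r[2],4))
    m=((P[...,2]>0.092)&(P[...,2]<0.118)&(H[...,2]<70)).astype(np.uint8)
    n,L,S,_=cv2.connectedComponentsWithStats(m)
    for i in range(1,n):
        if S[i,4]>120:
            v,u=np.nonzero(L==i);Q=onplane(c,np.c_[u,v],0.106);r=rect(Q);q=P[L==i]
            print("bar",S[i],r[0].round(4),np.round(r[1],1),round(r[2],4),"z",np.nanmedian(q[:,2]).round(4))
if __name__=="__main__":
    for n in sys.argv[1:]:
        print(n);frames_bars(cap(n))
E
python3 look.py wrist side scene
```

```text
wrist
red [ 143  121  124  130 2756] [0.4685 0.0244] [116.8 116.6] -0.0762
red [ 286  125  140  136 2980] [0.6088 0.0139] [116.8 116.8] -0.0747
red [514 159  32 109 948] [ 7.842e-01 -3.000e-04] [113.7  23.5] 1.4619
red [ 526  169   95   96 1264] [ 8.598e-01 -5.000e-04] [129.3 111. ] -0.0046
blue [528  28  11 111 971] [0.7839 0.1312] [112.5  12.3] -1.5617
blue [ 541   32   86  118 1284] [0.8578 0.1312] [126.5 108. ] 0.01
blue [ 147  260  112  108 1365] [ 0.4583 -0.1108] [115.7 115.6] 1.4938
blue [ 281  272  124  103 1735] [ 0.5987 -0.1213] [115.6 115.6] 1.4959
blue [ 496  275  106   78 1095] [ 0.8485 -0.1178] [140.5  93.1] 0.0012
blue [552 284  49  76 773] [ 0.8957 -0.1363] [104.5  51.9] 1.5592
blue [622 426  18  34 189] [ 1.2034 -0.4533] [106.6  33.4] -1.5435
bar [ 293   11   62   22 1185] [0.5797 0.152 ] [43.6 16.3] 0.031 z 0.1066
bar [ 275  184   60   27 1161] [0.5658 0.0224] [43.5 15.5] -0.1477 z 0.1066
bar [113 194  52  23 912] [0.4321 0.0182] [47.4 15.5] 0.0622 z 0.1066
side
red [418 197  72  40 767] [0.8518 0.0022] [142.2 127.7] 0.0104
red [327 212  61  38 273] [0.6127 0.0167] 
[... 680 characters left out ...]
2 32. ] -0.0363 z 0.1066
scene
red [314 247  55  40 208] [0.4702 0.0385] [116.1  81.9] -0.0725
red [258 260  64  52 337] [0.6088 0.0109] [116.4 115.9] 1.4954
red [162 298  73  65 532] [ 0.8495 -0.0035] [131.5 122.6] -0.0059
blue [235 227  59  45 174] [ 0.5985 -0.1242] [113.4 113.3] 1.4953
blue [140 265  68  58 516] [ 0.8512 -0.133 ] [131.2 123.9] 0.0202
blue [  0 303  70 177 284] [ 1.2031 -0.0931] [496.8   4.8] -1.5674
blue [187 338  78  72 572] [0.8499 0.1272] [133.  119.5] 0.0106
bar [443 166  49  42 241] [0.061  0.0468] [190.1  34.6] -1.5634 z 0.1067
bar [296 260  18  13 133] [0.5694 0.0232] [44.8 22.3] -0.1619 z 0.1053
bar [324 299  18  15 134] [0.5827 0.1557] [45.4 18. ] 0.0278 z 0.1054
```

```bash
python3 -c "
from h import *
tgt([.4330,.018,.16],-1.5708+.062)"
```

```text
t 0.3 tcp [ 0.5749 -0.      0.231 ] jawyaw -0.0 op 85.3 F [-0.3 -0.3  0.1] 
 shift [ 0.72  -5.673  2.845] turn [-4.0000e-04  4.0000e-04  1.5088e+00]
```

Emit:
jog_arm(targets=[60, 0.7, -2, 0, 0, 0, 0.15, 60, 0.7, -4, 1, 0, 0, 0.3, 60, 0.7, -5.67, 2, 0, 0, 0.45, 60, 0.7, -5.67, 2, 0, 0, 0.6, 60, 0.7, -5.67, 2, 0, 0, 0.75])

```text
time: 0.8
tcp_pos: [0.43, 0.0175, 0.1801]
tcp_rot: [-0.001, 0.918, 0.396, -0.002]
contact_force: [0.4, -0.6, -0.0]
opening: 0.0598
```

Emit:
jog_arm(targets=[50, 0, 0, 0, 0, 0, 0.15, 50, 0, 0, 0, 0, 0, 0.3, 50, 0, 0, 0, 0, 0, 0.45, 50, 0, 0, 0, 0, 0, 0.6, 50, 0, 0, 0, 0, 0, 0.75])

```text
time: 1.3
tcp_pos: [0.4333, 0.0175, 0.1814]
tcp_rot: [0.0, 0.999, 0.032, 0.0]
contact_force: [-0.2, 0.2, 0.6]
opening: 0.0499
```

```bash
python3 -c "
from h import *
tgt([.4330,.018,.16],-1.5708+.062)
c=cap('wrist','w1')"; python3 look.py wrist
```

```text
t 1.3 tcp [0.4333 0.0175 0.1814] jawyaw -1.5062 op 49.9 F [-0.2  0.2  0.6] 
 shift [-0.009 -0.021  0.855] turn [ 0.     -0.0003  0.0026]
wrist
red [244   0  63  65 887] [0.5774 0.0522] [47.6 46.3] -0.0747
red [ 324    0   88   80 1171] [ 0.5816 -0.0134] [65.6 57.3] -0.0769
red [ 226   91  171  169 4272] [0.4688 0.0247] [117.1 116.9] 1.4967
blue [ 426    0  136  120 1843] [ 0.5973 -0.1209] [115.9 111.9] 1.4975
blue [ 395  118  151  158 2916] [ 0.4588 -0.1107] [116.  115.9] 1.4974
bar [ 107    0   29   52 1266] [0.5736 0.1503] [37.8 19.8] 0.0229 z 0.106
bar [ 304    0   36   68 1560] [0.5639 0.0215] [43.9 13.9] -0.1485 z 0.1068
bar [ 304  215   22   69 1467] [0.4308 0.0172] [44.9 13.5] 0.0612 z 0.1068
```

View pics/w1.png

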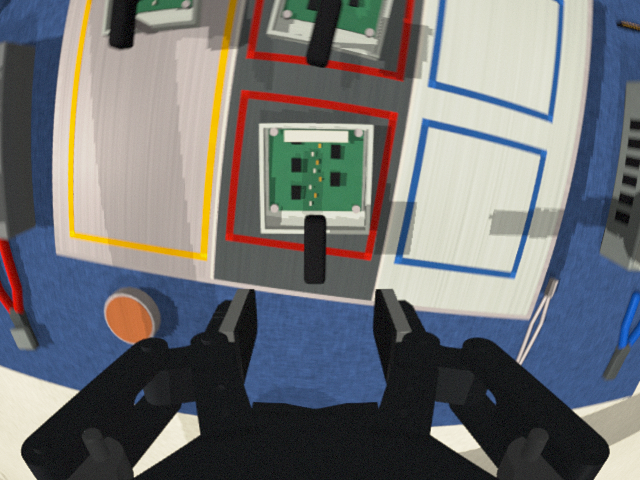

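Emit:
jog_arm(targets=[45, -0.09, -0.01, 1.6, 0, 0, 0, 45, -0.09, -0.01, 3, 0, 0, 0, 45, -0.09, -0.01, 4.02, 0, 0, 0, 10, -0.09, -0.01, 4.02, 0, 0, 0, 5, -0.09, -0.01, 4.02, 0, 0, 0], grip_force=50)

```text
time: 1.9
tcp_pos: [0.4314, 0.0176, 0.0812]
tcp_rot: [0.0, 0.999, 0.036, 0.0]
contact_force: [0.9, -0.4, 0.2]
opening: 0.0168
```

Emit:
jog_arm(targets=[5, 0, 0, 0, 0, 0, 0, 5, 0, 0, 0, 0, 0, 0, 5, 0, 0, 0, 0, 0, 0, 5, 0, 0, 0, 0, 0, 0, 5, 0, 0, 0, 0, 0, 0])

```text
time: 2.4
tcp_pos: [0.4314, 0.0176, 0.0816]
tcp_rot: [0.0, 0.999, 0.035, 0.001]
contact_force: [-0.7, 0.1, 5.2]
opening: 0.0129
```

```bash
python3 -c "
from h import *
tgt([.4588-.0399,-.1107+.003,.0805],-1.5708-.0745)
c=cap('wrist','w2')"
```

```text
t 2.4 tcp [0.4314 0.0176 0.0816] jawyaw -1.4998 op 12.9 F [-0.7  0.1  5.2] 
 shift [-0.855  4.963  0.043] turn [ 0.     -0.0014  0.1455]
```

View pics/w2.png

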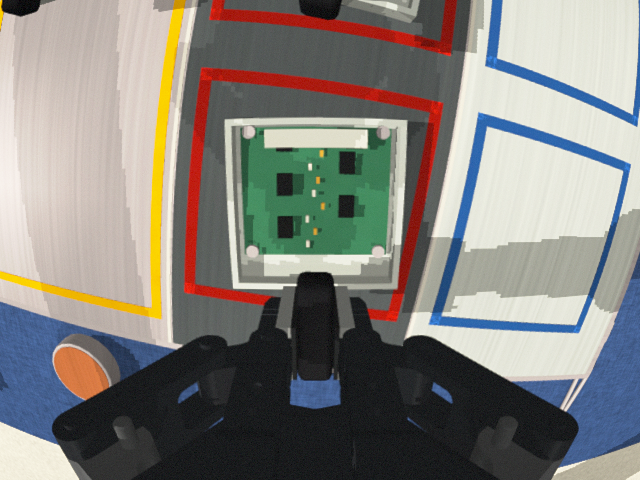

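Emit:
jog_arm(targets=[5, -0.05, 0.3, 0, 0, 0, 0.01, 5, -0.15, 0.8, 0, 0, 0, 0.03, 5, -0.25, 1.3, 0, 0, 0, 0.05, 5, -0.35, 1.9, 0, 0, 0, 0.07, 5, -0.45, 2.5, 0, 0, 0, 0.08], grip_force=60)

```text
time: 2.95
tcp_pos: [0.4254, -0.0458, 0.0816]
tcp_rot: [-0.001, 1.0, -0.005, 0.002]
contact_force: [0.9, 4.2, 6.4]
opening: 0.013
```

```bash
python3 -c "
from h import *
tgt([.4588-.0399,-.1107+.003,.0812],-1.5708-.0745)
c=cap('wrist','w3')"
```

```text
t 2.95 tcp [ 0.4254 -0.0458  0.0816] jawyaw -1.5816 op 13.0 F [0.9 4.2 6.4] 
 shift [-0.234  2.48   0.012] turn [-0.0013 -0.0032  0.0637]
```

View pics/w3.png

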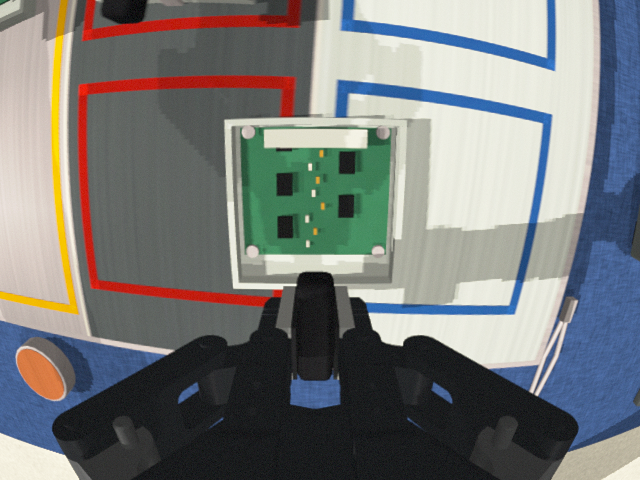

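Pan follows rigidly (same pixels in the hand, about (315,200)). Continue.

Emit:
jog_arm(targets=[5, -0.05, 0.6, 0, 0, 0, 0.015, 5, -0.1, 1.2, 0, 0, 0, 0.03, 5, -0.17, 1.8, 0, 0, 0, 0.045, 5, -0.23, 2.3, 0, 0, 0, 0.063, 5, -0.23, 2.48, 0, 0, 0, 0.063])

```text
time: 3.5
tcp_pos: [0.4186, -0.1081, 0.0816]
tcp_rot: [-0.001, 0.999, -0.038, 0.001]
contact_force: [1.3, 6.3, 7.4]
opening: 0.0129
```

```bash
python3 -c "
from h import *
tgt([.4588-.0399,-.1107+.003,.0812],-1.5708-.0745)
c=cap('wrist','w4')"
```

```text
t 3.5 tcp [ 0.4186 -0.1081  0.0816] jawyaw -1.6458 op 12.9 F [1.3 6.3 7.4] 
 shift [ 0.011 -0.017  0.016] turn [-0.0012 -0.0023 -0.0005]
```

View pics/w4.png

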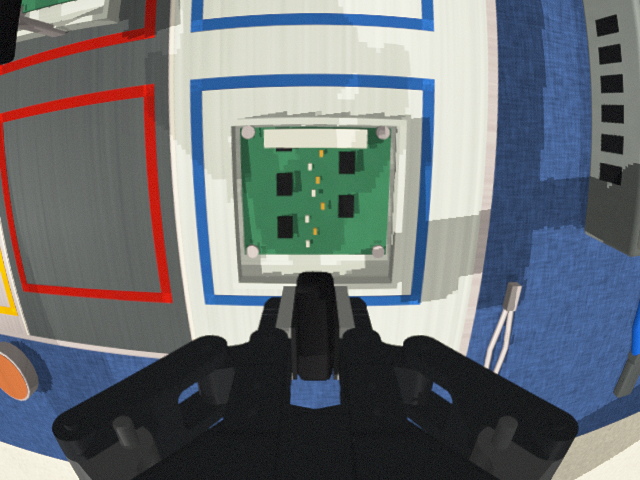

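Emit:
jog_arm(targets=[25, 0, 0, 0, 0, 0, 0, 45, 0, 0, 0, 0, 0, 0, 45, 0, 0, -0.4, 0, 0, 0, 45, 0, 0, -2.2, 0, 0, 0, 45, 0, 0, -4, 0, 0, 0])

```text
time: 4.05
tcp_pos: [0.417, -0.1073, 0.1818]
tcp_rot: [-0.0, 0.999, -0.036, -0.001]
contact_force: [1.6, -0.2, 0.2]
opening: 0.0449
```

```bash
python3 look.py wrist;  python3 -c "
from h import *
tgt([.565,.022,.18],-1.5708-.148)
c=cap('wrist','w5')
H=hsv(c);m=((H[...,0]>45)&(H[...,0]<80)&(H[...,1]>100)).astype(np.uint8);m=cv2.morphologyEx(m,cv2.MORPH_CLOSE,np.ones((15,15)))
n,L,S,_=cv2.connectedComponentsWithStats(m)
for i in range(1,n):
  if S[i,4]>500:
    v,u=np.nonzero(L==i);print(S[i],rect(onplane(c,np.c_[u,v],.056)))"
```

```text
wrist
red [ 80   0  27  80 511] [0.5888 0.0727] [77.1 25.7] 0.2263
red [ 115    0   96   74 1121] [5.757e-01 3.000e-04] [81.1 51. ] 1.4952
red [  80   94  136  150 3438] [0.4687 0.0266] [117.6 117.5] 1.4964
blue [ 235    0  159   60 1700] [ 0.5657 -0.1179] [116.5  47.9] 1.4961
blue [ 235   91  159  153 3547] [ 0.4586 -0.1098] [116.5 116.5] 1.4957
bar [  91   10   31   65 1447] [0.5644 0.0178] [44.2 20.5] -0.1789 z 0.1062
bar [ 306  211   22   68 1366] [ 0.4171 -0.1089] [44.1 12.8] -0.0624 z 0.1068
t 4.1 tcp [ 0.4217 -0.1086  0.1894] jawyaw -1.6427 op 45.0 F [ 2.  -1.   4.8] 
 shift [ 5.336 -5.624  0.429] turn [ 0.0025 -0.0131  0.0761]
[   0    0   42   76 2028] (array([0.62713916, 0.15473561]), (62.08243179321289, 59.213829040527344), np.float64(0.05479963688515421))
[ 107    0   75   83 3106] (array([0.58832245, 0.01753706]), (73.86653137207031, 67.69878387451172), np.float64(-0.1110544832465763))
[ 270  134   91   86 5948] (array([ 0.45870383, -0.11235306]), (67.2321548461914, 65.21208953857422), np.float64(1.4946199327645426))
```

View pics/w5.png

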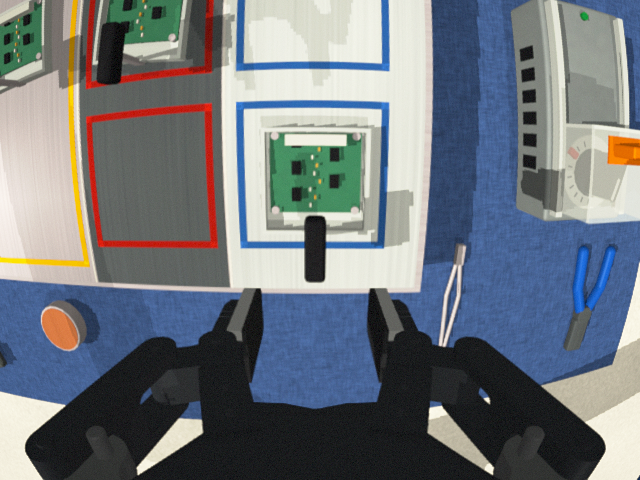

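Emit:
jog_arm(targets=[45, 1.5, -1.3, 0, 0, 0, 0.02, 45, 3, -2.8, 0, 0, 0, 0.04, 45, 4.3, -4.2, 0, 0, 0, 0.06, 45, 5.3, -5.6, 0, 0, 0, 0.076, 45, 5.3, -5.6, 0, 0, 0, 0.076])

```text
time: 4.65
tcp_pos: [0.5632, 0.0262, 0.1803]
tcp_rot: [-0.001, 0.997, -0.072, 0.001]
contact_force: [-0.5, -0.8, 0.3]
opening: 0.0447
```

```bash
python3 look.py wrist;  python3 -c "
from h import *
tgt([.565,.022,.0815],-1.5708-.148)"
```

```text
wrist
red [ 238   82  164  162 4332] [0.6082 0.0139] [116.8 116.8] -0.0759
red [ 257  263  145  123 2271] [0.4676 0.0245] [116.9 116.9] -0.0755
blue [ 422   83  129  149 2928] [ 0.598  -0.1215] [115.9 115.9] 1.4961
blue [ 421  251  122  110 1454] [ 0.4575 -0.1109] [116.1 115.8] 1.4943
bar [ 311  205   23   69 1457] [0.5672 0.0208] [43.9 13.3] -0.1468 z 0.1068
bar [ 111  215   37   64 1429] [0.5805 0.1496] [44.3 19.9] 0.0326 z 0.1063
t 4.7 tcp [0.561  0.0244 0.1801] jawyaw -1.7154 op 45.5 F [-0.1 -0.3 -0.1] 
 shift [0.175 0.069 3.943] turn [0.0003 0.0008 0.0034]
```

Emit:
jog_arm(targets=[45, 0.2, 0.1, 1.6, 0, 0, 0, 45, 0.2, 0.1, 3, 0, 0, 0, 45, 0.2, 0.1, 3.93, 0, 0, 0, 10, 0.2, 0.1, 3.93, 0, 0, 0, 5, 0.2, 0.1, 3.93, 0, 0, 0], grip_force=60)

```text
time: 5.2
tcp_pos: [0.5642, 0.0188, 0.083]
tcp_rot: [0.0, 0.997, -0.074, -0.0]
contact_force: [0.2, 0.2, -0.3]
opening: 0.0164
```

Emit:
jog_arm(targets=[5, 0, 0, 0, 0, 0, 0, 5, 0, 0, 0, 0, 0, 0, 5, 0, 0, 0, 0, 0, 0, 5, 0, 0, 0, 0, 0, 0, 5, 0, 0, 0, 0, 0, 0])

```text
time: 5.7
tcp_pos: [0.5649, 0.0192, 0.0835]
tcp_rot: [0.0, 0.997, -0.074, 0.0]
contact_force: [-1.9, -1.4, 3.7]
opening: 0.0129
```

```bash
python3 -c "
from h import *
tgt([.598-.0399,-.1213+.003,.0815],-1.5708-.0755)
c=cap('wrist','w6')"
```

```text
t 5.7 tcp [0.5649 0.0192 0.0835] jawyaw -1.7189 op 12.9 F [-1.9 -1.4  3.7] 
 shift [0.544 5.48  0.08 ] turn [ 0.0002 -0.0009 -0.0726]
```

View pics/w6.png

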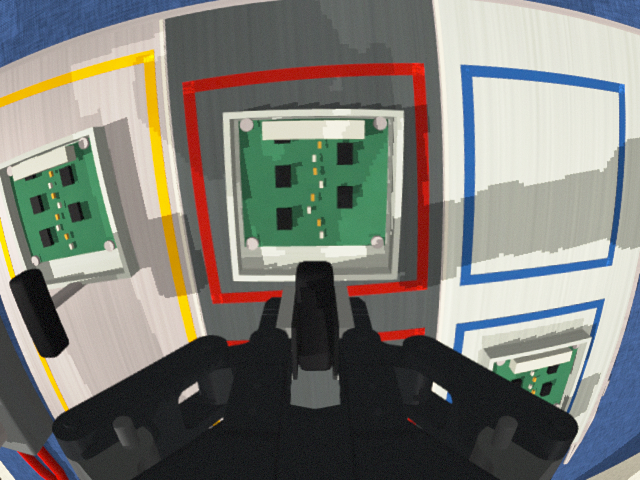

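Emit:
jog_arm(targets=[5, 0.02, 0.4, 0, 0, 0, 0, 5, 0.08, 0.95, 0, 0, 0, -0.01, 5, 0.14, 1.5, 0, 0, 0, -0.02, 5, 0.2, 2.1, 0, 0, 0, -0.03, 5, 0.27, 2.7, 0, 0, 0, -0.04])

```text
time: 6.25
tcp_pos: [0.5627, -0.0485, 0.0835]
tcp_rot: [-0.001, 0.999, -0.054, 0.002]
contact_force: [0.2, 5.3, 4.9]
opening: 0.0129
```

```bash
python3 -c "
from h import *
tgt([.598-.0399,-.1213+.003,.0832],-1.5708-.0755)
c=cap('wrist','w7')"
```

```text
t 6.25 tcp [ 0.5627 -0.0485  0.0835] jawyaw -1.679 op 12.9 F [0.2 5.3 4.9] 
 shift [0.119 2.796 0.007] turn [-0.0018 -0.0033 -0.0327]
```

View pics/w7.png

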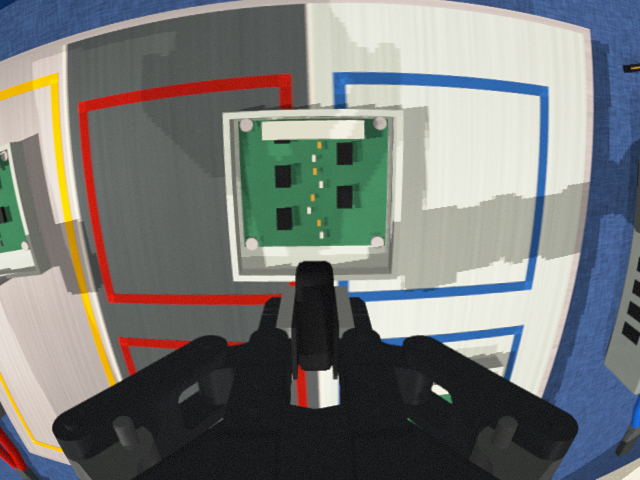

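Emit:
jog_arm(targets=[5, 0.02, 0.6, 0, 0, 0, -0.01, 5, 0.05, 1.25, 0, 0, 0, -0.02, 5, 0.08, 1.9, 0, 0, 0, -0.033, 5, 0.12, 2.5, 0, 0, 0, -0.033, 5, 0.12, 2.8, 0, 0, 0, -0.033])

```text
time: 6.8
tcp_pos: [0.5581, -0.1186, 0.0835]
tcp_rot: [-0.001, 0.999, -0.038, 0.002]
contact_force: [1.5, 5.1, 5.4]
opening: 0.0129
```

```bash
python3 -c "
from h import *
tgt([.598-.0399,-.1213+.003,.0832],-1.5708-.0755)
c=cap('wrist','w8')"
```

```text
t 6.8 tcp [ 0.5581 -0.1186  0.0835] jawyaw -1.6476 op 12.9 F [1.5 5.1 5.4] 
 shift [-0.001 -0.014  0.011] turn [-0.0012 -0.0033 -0.0013]
```

View pics/w8.png

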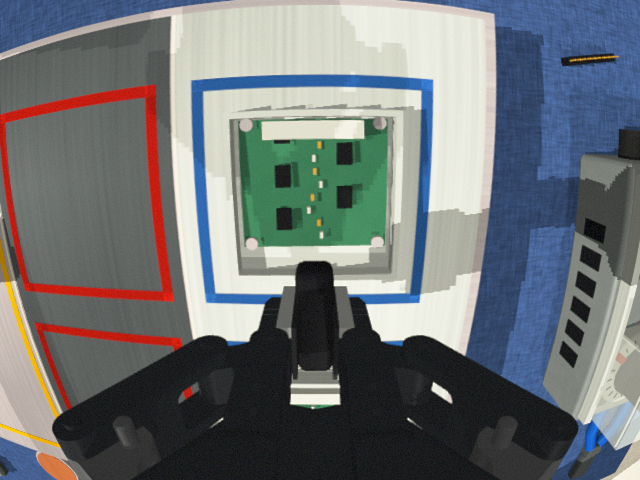

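Emit:
jog_arm(targets=[25, 0, 0, 0, 0, 0, 0, 45, 0, 0, 0, 0, 0, 0, 45, 0, 0, -0.5, 0, 0, 0, 45, 0, 0, -2.4, 0, 0, 0, 45, 0, 0, -4, 0, 0, 0])

```text
time: 7.35
tcp_pos: [0.5567, -0.1181, 0.1843]
tcp_rot: [0.0, 0.999, -0.037, -0.0]
contact_force: [0.9, 0.0, 0.2]
opening: 0.045
```

Emit:
jog_arm(targets=[45, -0.5, 1.8, -1, 0, 0, 0, 45, -1, 3.6, -2, 0, 0, 0, 45, -1, 5, -3, 0, 0, 0, 45, -1, 6, -3, 0, 0, 0, 45, -1, 6, -3, 0, 0, 0])

```text
time: 7.85
tcp_pos: [0.5204, -0.269, 0.2592]
tcp_rot: [0.001, 0.999, -0.039, 0.001]
contact_force: [0.4, 0.3, -0.4]
opening: 0.0452
```

Emit:
jog_arm(targets=[45, 0, 0, 0, 0, 0, 0, 45, 0, 0, 0, 0, 0, 0, 45, 0, 0, 0, 0, 0, 0, 45, 0, 0, 0, 0, 0, 0, 45, 0, 0, 0, 0, 0, 0])

```text
time: 8.35
tcp_pos: [0.5208, -0.2653, 0.2575]
tcp_rot: [-0.0, 0.999, -0.037, -0.0]
contact_force: [-0.8, -0.6, 1.1]
opening: 0.0452
```

```bash
python3 look.py wrist; python3 -c "
from h import *
tgt([.598,-.1213,.0832],-1.5708-.0755)
c=cap('wrist','w9')
H=hsv(c)
P=cloud(c)
m=((H[...,0]>4)&(H[...,0]<20)&(H[...,1]>180)&(H[...,2]>120)).astype(np.uint8)
n,L,S,_=cv2.connectedComponentsWithStats(m)
for i in range(1,n):
  if S[i,4]>60:
    v,u=np.nonzero(L==i);print(S[i],np.nanmedian(P[L==i],0))
m=(abs(P[...,2]-.06)<.004)&(P[...,1]<-.2)
m=m.astype(np.uint8);n,L,S,_=cv2.connectedComponentsWithStats(m)
for i in range(1,n):
  if S[i,4]>1000: print('box',S[i],rect(P[L==i]),np.nanmedian(P[L==i][:,2]))
"
```

```text
wrist
red [ 24   0  44  16 297] [0.784  0.0284] [75.3 19.2] 1.2134
red [  21   92   82  111 1495] [0.6086 0.0157] [117.1 116.4] 1.4933
red [  32  221   91   95 1287] [0.4682 0.0263] [116.8 116.8] -0.076
blue [  0   0  21  31 277] [0.7969 0.0853] [38.  36.4] 1.5706
blue [ 111   77  109  121 1807] [ 0.5986 -0.1197] [115.6 115.5] 1.4963
blue [ 121  220  107   98 1178] [ 0.4583 -0.1092] [115.6 115.3] 1.4965
bar [136 161  21  51 862] [ 0.5596 -0.1232] [43.5 18.2] -0.0569 z 0.1065
bar [156 308  21  37 457] [ 0.4236 -0.113 ] [40.7 17.9] -0.0644 z 0.1059
t 8.4 tcp [ 0.5208 -0.2655  0.2575] jawyaw -1.6452 op 45.2 F [ 0.4 -0.3 -0.5] 
 shift [ 2.653 -5.98   6.974] turn [-0.0001  0.0001  0.0011]
[ 402  244   51   30 1306] [ 0.48438525 -0.35534726  0.12027174]
box [  357   104   103   200 10653] (array([ 0.51239789, -0.35834561]), (197.8984832763672, 98.9405746459961), np.float64(-0.015856194814222846)) 0.061026015512815
```

View pics/w9.png

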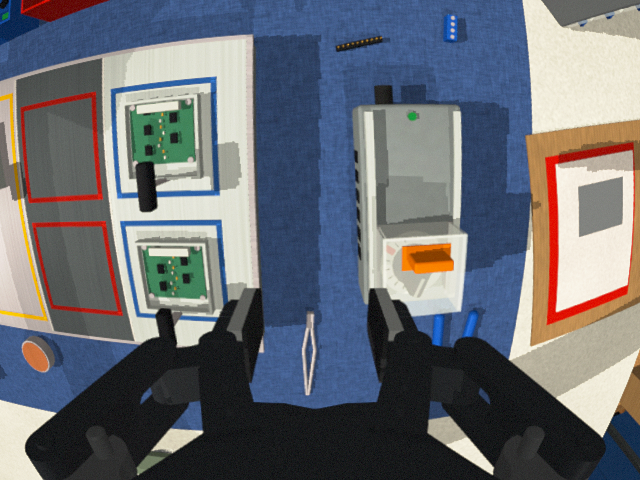

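```bash
cat > fin.py <<'E'
from h import *
def fin(c):
    H=hsv(c);P=cloud(c)
    m=(H[...,0]>4)&(H[...,0]<20)&(H[...,1]>150)&(H[...,2]>120)&(P[...,2]>.125)&(P[...,2]<.15)
    v,u=np.nonzero(m);print("fin top cloud med",np.median(P[m],0).round(4),len(v))
    t=m&(P[...,2]>.1325)
    v,u=np.nonzero(t); print("fin top",len(v),rect(onplane(c,np.c_[u,v],.133)))
if __name__=="__main__":
    c=cap('wrist');fin(c);c=cap('side');fin(c);c=cap('scene');fin(c)
    tgt([.4574,-.357,.2],-0.016)
E
python3 fin.py
```

```text
fin top cloud med [ 0.4819 -0.3574  0.1335] 560
fin top 404 (array([ 0.48033951, -0.35893042]), (33.30230712890625, 9.777013778686523), np.float64(1.5702471829781222))
fin top cloud med [ 0.4811 -0.3608  0.1326] 140
fin top 73 (array([ 0.48236847, -0.35839603]), (31.339111328125, 8.825408935546875), np.float64(1.5544475803370634))
fin top cloud med [ 0.483  -0.3559  0.1336] 33
fin top 22 (array([ 0.48114374, -0.35981897]), (35.75132751464844, 8.661603927612305), np.float64(1.5089787652558684))
t 8.6 tcp [ 0.5207 -0.2659  0.2576] jawyaw -1.6458 op 44.8 F [ 0.1  0.1 -1.5] 
 shift [-2.251  3.824  2.303] turn [ 0.0000e+00 -1.0000e-04 -1.6298e+00]
```

```bash
python3 -c "
from h import *
tgt([.440,-.358,.16],-1.5808)"
```

```text
t 8.6 tcp [ 0.5207 -0.2659  0.2576] jawyaw -1.6458 op 44.8 F [ 0.1  0.1 -1.5] 
 shift [-2.942  3.916  3.903] turn [-0.     -0.0001 -0.065 ]
```

Emit:
jog_arm(targets=[0, -1.5, 1.2, 0, 0, 0, -0.03, 0, -2.94, 2.4, 0.5, 0, 0, -0.065, 0, -2.94, 3.92, 1, 0, 0, -0.065, 0, -2.94, 3.92, 2.6, 0, 0, -0.065, 0, -2.94, 3.92, 3.9, 0, 0, -0.065])

```text
time: 9.1
tcp_pos: [0.4393, -0.3594, 0.159]
tcp_rot: [0.0, 1.0, -0.006, 0.0]
contact_force: [0.2, 0.2, -0.9]
opening: -0.0003
```

Emit:
jog_arm(targets=[0, 0, 0, 0, 0, 0, 0, 0, 0, 0, 0.5, 0, 0, 0, 0, 0, 0, 1.2, 0, 0, 0, 0, 0, 0, 1.7, 0, 0, 0, 0, 0, 0, 1.7, 0, 0, 0])

```text
time: 9.6
tcp_pos: [0.4398, -0.3577, 0.1169]
tcp_rot: [-0.001, 1.0, -0.005, -0.001]
contact_force: [-0.7, -0.1, 0.5]
opening: 0.0005
```

```bash
python3 -c "
from h import *
tgt([.440,-.358,.114],-1.5808)
cap('wrist','w10');cap('side','s10')"
```

```text
t 9.6 tcp [ 0.4398 -0.3577  0.1169] jawyaw -1.5805 op 0.5 F [-0.7 -0.1  0.5] 
 shift [0.008 0.012 0.116] turn [-0.001   0.0011  0.0003]
```

View pics/w10.png

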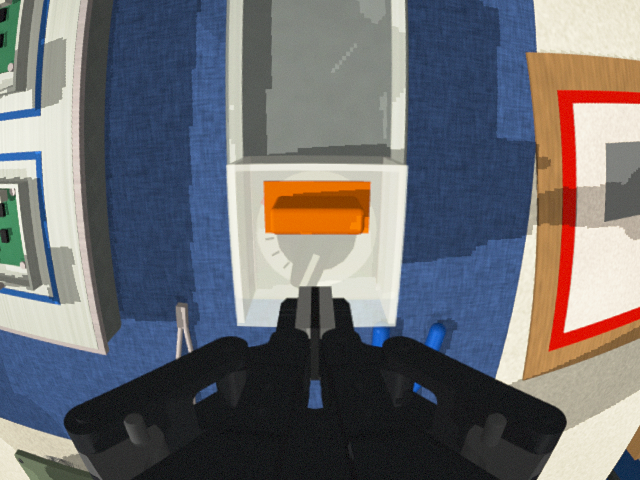

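View pics/s10.png

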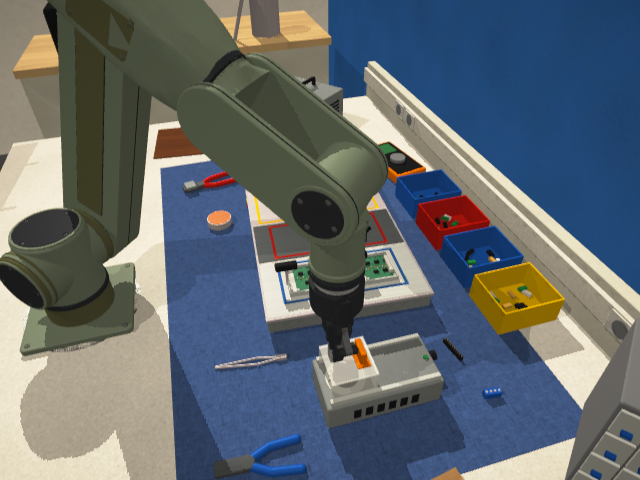

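Emit:
jog_arm(targets=[0, 0.5, 0, 0.08, 0, 0, 0, 0, 0.9, 0, 0.08, 0, 0, 0, 0, 1.2, 0, 0.08, 0, 0, 0, 0, 1.5, 0, 0.08, 0, 0, 0, 0, 1.8, 0, 0.08, 0, 0, 0])

```text
time: 10.2
tcp_pos: [0.4856, -0.3587, 0.1157]
tcp_rot: [0.0, 1.0, -0.005, -0.0]
contact_force: [-1.8, -0.2, 0.1]
opening: 0.0002
```

Emit:
jog_arm(targets=[0, 0.4, -0.01, 0, 0, 0, 0, 0, 0.8, -0.01, 0, 0, 0, 0, 0, 1.2, -0.01, 0, 0, 0, 0, 0, 1.6, -0.01, 0, 0, 0, 0, 0, 2.0, -0.01, 0, 0, 0, 0])

```text
time: 10.7
tcp_pos: [0.5358, -0.359, 0.1155]
tcp_rot: [0.0, 1.0, -0.005, -0.0]
contact_force: [-1.5, -1.7, -0.0]
opening: -0.0002
```

```bash
python3 -c "
from h import *
tgt([.555,-.358,.114],-1.5808)
cap('wrist','w11')"; python3 fin.py
```

```text
t 10.7 tcp [ 0.5358 -0.359   0.1155] jawyaw -1.581 op -0.2 F [-1.5 -1.7 -0. ] 
 shift [ 0.767 -0.047  0.06 ] turn [ 0.      0.     -0.0002]
fin top cloud med [ 0.555  -0.36    0.1336] 2756
fin top 2031 (array([ 0.55294391, -0.36024915]), (33.67696762084961, 9.921634674072266), np.float64(1.5622121596532441))
fin top cloud med [ 0.5536 -0.3746  0.1303] 34
fin top 8 (array([ 0.55493402, -0.37399225]), (6.767847537994385, 3.4044954776763916), np.float64(0.080794390261957))
fin top cloud med [ 0.555  -0.358   0.1334] 35
fin top 24 (array([ 0.55344257, -0.36249091]), (32.854000091552734, 10.173853874206543), np.float64(1.5206517997878493))
t 10.9 tcp [ 0.5354 -0.3585  0.1153] jawyaw -1.5808 op -0.0 F [ 0.4 -0.3 -0.1] 
 shift [-3.121 -0.032 -3.388] turn [-3.0000e-04 -7.0000e-04 -1.5648e+00]
```

View pics/w11.png

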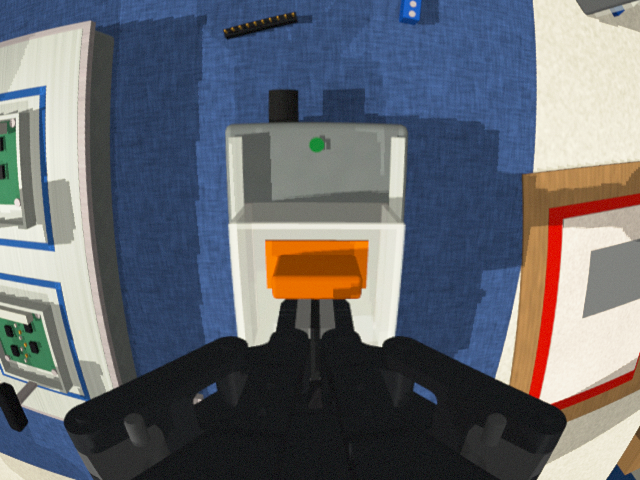

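Emit:
jog_arm(targets=[0, 0.2, 0, 0, 0, 0, 0, 0, 0.4, 0, 0, 0, 0, 0, 0, 0.55, 0, 0, 0, 0, 0, 0, 0.65, 0, 0, 0, 0, 0, 0, 0.68, 0, 0, 0, 0, 0])

```text
time: 11.4
tcp_pos: [0.5514, -0.3588, 0.1154]
tcp_rot: [-0.0, 1.0, -0.005, -0.001]
contact_force: [-4.7, 1.2, 1.2]
opening: -0.0
```

Emit:
jog_arm(targets=[0, 0.02, 0, 0, 0, 0, 0, 0, 0.04, 0, 0, 0, 0, 0, 0, 0.04, 0, 0, 0, 0, 0, 0, 0.06, 0, 0, 0, 0, 0, 0, 0.06, 0, 0, 0, 0, 0])

```text
time: 11.9
tcp_pos: [0.5515, -0.3588, 0.1154]
tcp_rot: [-0.001, 1.0, -0.005, -0.002]
contact_force: [-7.4, 0.3, 2.1]
opening: -0.0002
```

Emit:
jog_arm(targets=[0, -0.2, 0, 0, 0, 0, 0, 0, -0.6, 0, -1, 0, 0, 0, 30, -2, 0, -2.5, 0, 0, 0, 30, -3.6, 0, -3.5, 0, 0, 0, 30, -4.6, 0, -3.5, 0, 0, 0])

```text
time: 12.4
tcp_pos: [0.4389, -0.3597, 0.2078]
tcp_rot: [0.003, 1.0, -0.005, 0.004]
contact_force: [0.4, -0.9, 0.0]
opening: 0.03
```

Emit:
jog_arm(targets=[30, 0, 0, 0, 0, 0, 0, 30, 0, 0, 0, 0, 0, 0, 30, 0, 0, 0, 0, 0, 0, 30, 0, 0, 0, 0, 0, 0, 30, 0, 0, 0, 0, 0, 0])

```text
time: 12.9
tcp_pos: [0.4392, -0.3579, 0.2025]
tcp_rot: [-0.0, 1.0, -0.005, -0.0]
contact_force: [-0.5, -0.3, -0.2]
opening: 0.0298
```

```bash
python3 fin.py; python3 -c "
from h import *
c=cap('wrist','w12')
import pickle;pickle.dump(c,open('w12.pkl','wb'))
cv2.imwrite('pics/w12b.png',cv2.resize(c['img'][150:350,200:440,::-1],None,fx=3,fy=3,interpolation=cv2.INTER_CUBIC))"
```

```text
fin top cloud med [ 0.5649 -0.3601  0.1338] 1062
fin top 893 (array([ 0.56557983, -0.36038354]), (33.2932243347168, 9.849481582641602), np.float64(1.562176206978528))
fin top cloud med [ 0.5668 -0.3627  0.1325] 141
fin top 73 (array([ 0.56863263, -0.35993857]), (32.350460052490234, 9.169522285461426), np.float64(1.5291217173187368))
fin top cloud med [ 0.5686 -0.3538  0.1343] 35
fin top 26 (array([ 0.56827979, -0.36320898]), (29.721004486083984, 8.665166854858398), np.float64(-1.5308298064240757))
t 13.05 tcp [ 0.4389 -0.3579  0.2027] jawyaw -1.5806 op 30.3 F [ 0.7 -0.1  0.4] 
 shift [ 0.741 -0.042  0.107] turn [-4.0000e-04 -0.0000e+00 -1.5646e+00]
```

View pics/w12b.png

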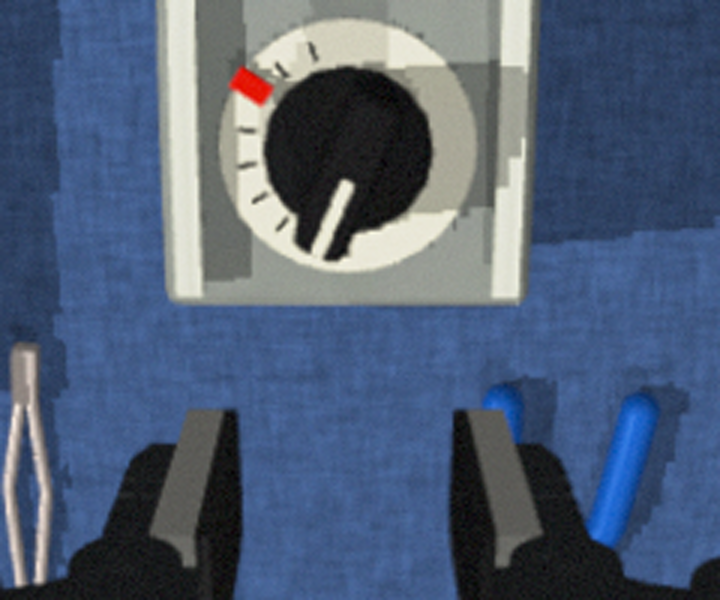

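View pics/w12.png

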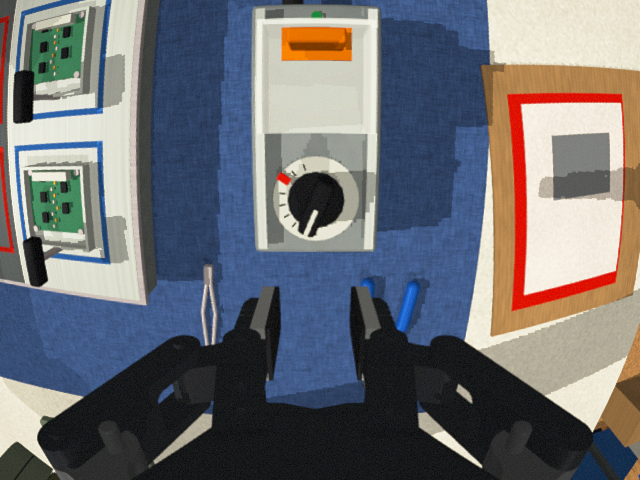

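```bash
cat > dial.py <<'E'
from h import *
def dial(c,ax=None):
    H=hsv(c);P=cloud(c)
    near=np.hypot(P[...,0]-.459,P[...,1]+.358)<.05
    # white scale disc: low S, bright, z ~.06-.064
    print("box zs",np.nanmedian(P[near&(H[...,1]<40)&(H[...,2]>190)][:,2]))
    sc=(near&(H[...,2]>150)&(H[...,1]<45)&(H[...,2]>0)).astype(np.uint8)
    red=near&((H[...,0]<6)|(H[...,0]>174))&(H[...,1]>150)&(H[...,2]>120)
    v,u=np.nonzero(red);rid=onplane(c,np.c_[u,v],.066);rc=rid.mean(0);print("rider px",u.mean().round(1),v.mean().round(1),"n",len(u),rc.round(4),rect(rid))
    # black disc + bar: bar top points from cloud
    bar=near&(P[...,2]>.092)&(P[...,2]<.11)
    v,u=np.nonzero(bar);q=onplane(c,np.c_[u,v],.101);rb=rect(q);print("bar",len(u),rb)
    wl=bar&(H[...,1]<70)&(H[...,2]>140)
    v,u=np.nonzero(wl);w=onplane(c,np.c_[u,v],.101);rw=rect(w);print("line",len(u),rw)
    blk=(near&(H[...,2]<75)&(P[...,2]>.064)&(P[...,2]<.072)).astype(np.uint8)
    v,u=np.nonzero(blk);d=onplane(c,np.c_[u,v],.068)
    (x,y),r=cv2.minEnclosingCircle((d[:,:2]*1000).astype(np.float32));print("disc",x,y,r)
    return rc,rb,rw
if __name__=="__main__":
    import sys,pickle
    c=pickle.load(open(sys.argv[1],'rb')) if len(sys.argv)>1 else cap('wrist')
    rc,rb,rw=dial(c)
    for ax in (rb[0],np.array([.459,-.3585])):
      d=rc[:2]-ax; print("ax",ax.round(4),"rider r",np.hypot(*d).round(4),"ang world",np.arctan2(d[1],d[0]).round(4), "dialang(from -x cw)",(np.pi-np.arctan2(d[1],d[0])).round(4))
      d=rw[0]-ax; print("pointer ang",(np.pi-np.arctan2(d[1],d[0]))%(2*np.pi), "by line",(-rw[2])%np.pi,"by bar",(-rb[2])%np.pi)
E
python3 dial.py w12.pkl
```

```text
box zs 0.06374245027050407
rider px 283.2 178.0 n 101 [ 0.4733 -0.3346  0.066 ] (array([ 0.47304236, -0.33458652]), (9.94229507446289, 6.2012434005737305), np.float64(0.9581894478229964))
bar 1146 (array([ 0.47286282, -0.36025092]), (71.64266967773438, 21.81266975402832), np.float64(-0.09052816914479145))
line 165 (array([ 0.47322455, -0.35561478]), (71.46585083007812, 13.793601036071777), np.float64(-0.06784682508891304))
disc 456.4124450683594 -359.08319091796875 21.454586029052734
ax [ 0.4729 -0.3603] rider r 0.0257 ang world 1.555 dialang(from -x cw) 1.5866
pointer ang 1.648661447156006 by line 0.06784682508891304 by bar 0.09052816914479145
ax [ 0.459  -0.3585] rider r 0.0279 ang world 1.033 dialang(from -x cw) 2.1086
pointer ang 2.941473493586008 by line 0.06784682508891304 by bar 0.09052816914479145
```

```bash
sed -i 's/near=np.hypot(P\[...,0\]-.459,P\[...,1\]+.358)<.05/near=np.hypot(P[...,0]-.4565,P[...,1]+.359)<.05/; s/bar=near&/bar=near\&(np.hypot(P[...,0]-.4565,P[...,1]+.359)<.026)\&/; s/np.array(\[.459,-.3585\])/np.array([.4565,-.359])/' dial.py; python3 dial.py w12.pkl
```

```text
box zs 0.0637122880455763
rider px 283.2 178.0 n 101 [ 0.4733 -0.3346  0.066 ] (array([ 0.47304236, -0.33458652]), (9.94229507446289, 6.2012434005737305), np.float64(0.9581894478229964))
bar 1126 (array([ 0.45700031, -0.35882141]), (41.27180862426758, 13.92081356048584), np.float64(-0.4081326328479511))
line 145 (array([ 0.44681268, -0.35509528]), (19.50702476501465, 12.842421531677246), np.float64(-0.5494434223969726))
disc 456.4124450683594 -359.08319091796875 21.454586029052734
ax [ 0.457  -0.3588] rider r 0.0292 ang world 0.9798 dialang(from -x cw) 2.1618
pointer ang 0.35063760398784094 by line 0.5494434223969726 by bar 0.4081326328479511
ax [ 0.4565 -0.359 ] rider r 0.0296 ang world 0.9692 dialang(from -x cw) 2.1724
pointer ang 0.3831552122526922 by line 0.5494434223969726 by bar 0.4081326328479511
```

Emit:
jog_arm(targets=[40, 0.3, 0.02, 0, 0, 0, -0.15, 40, 0.71, 0.04, 0, 0, 0, -0.3, 40, 0.71, 0.04, 0, 0, 0, -0.45, 40, 0.71, 0.04, 0, 0, 0, -0.6, 40, 0.71, 0.04, 0, 0, 0, -0.75])

```text
time: 13.6
tcp_pos: [0.4564, -0.3591, 0.2029]
tcp_rot: [-0.0, 0.931, 0.365, 0.0]
contact_force: [-0.4, 0.7, -0.4]
opening: 0.0405
```

Emit:
jog_arm(targets=[40, 0, 0, 0, 0, 0, -0.15, 40, 0, 0, 0, 0, 0, -0.3, 40, 0, 0, 0, 0, 0, -0.45, 40, 0, 0, 0, 0, 0, -0.6, 40, 0, 0, 0, 0, 0, -0.75])

```text
time: 14.1
tcp_pos: [0.4563, -0.3591, 0.203]
tcp_rot: [0.0, 0.733, 0.68, 0.0]
contact_force: [-0.3, -0.3, -0.4]
opening: 0.0396
```

Emit:
jog_arm(targets=[40, 0, 0, 0, 0, 0, -0.15, 40, 0, 0, 0, 0, 0, -0.3, 40, 0, 0, 0, 0, 0, -0.45, 40, 0, 0, 0, 0, 0, -0.6, 40, 0, 0, 0, 0, 0, -0.75])

```text
time: 14.6
tcp_pos: [0.4563, -0.3591, 0.203]
tcp_rot: [0.0, 0.433, 0.901, 0.0]
contact_force: [0.4, 0.5, 0.1]
opening: 0.0402
```

Emit:
jog_arm(targets=[40, 0, 0, 0, 0, 0, -0.15, 40, 0, 0, 0, 0, 0, -0.3, 40, 0, 0, 0, 0, 0, -0.45, 40, 0, 0, 0, 0, 0, -0.5, 40, 0, 0, 0, 0, 0, -0.5])

```text
time: 15.1
tcp_pos: [0.4563, -0.3591, 0.203]
tcp_rot: [0.0, 0.2, 0.98, 0.0]
contact_force: [0.2, 0.5, -0.0]
opening: 0.0403
```

```bash
python3 -c "
from h import *
print(bot.sense()['joint_pos'].round(2))
tgt([.4567,-.3589,.075],1.1708)
c=cap('wrist','w13')";python3 dial.py
```

```text
[-0.69  0.35  1.6   0.    1.2  -1.86]
t 15.1 tcp [ 0.4563 -0.3591  0.203 ] jawyaw 1.1689 op 40.3 F [ 0.2  0.5 -0. ] 
 shift [-0.01   0.013  5.121] turn [ 0.0001  0.0001 -0.0019]
box zs 0.0636657379948945
rider px 335.0 242.4 n 116 [ 0.4769 -0.3534  0.066 ] (array([ 0.49310458, -0.42480005]), (195.97198486328125, 16.488561630249023), np.float64(-1.3837099925861298))
bar 1031 (array([ 0.45506445, -0.35841873]), (41.12821578979492, 12.431638717651367), np.float64(-0.4086211897499261))
line 153 (array([ 0.45376001, -0.35912094]), (39.562862396240234, 5.694113254547119), np.float64(-0.5479026505483073))
disc 456.0177001953125 -358.686767578125 21.483427047729492
ax [ 0.4551 -0.3584] rider r 0.0224 ang world 0.224 dialang(from -x cw) 2.9176
pointer ang 5.789352764029535 by line 0.5479026505483073 by bar 0.4086211897499261
ax [ 0.4565 -0.359 ] rider r 0.0211 ang world 0.2659 dialang(from -x cw) 2.8757
pointer ang 6.239074671285081 by line 0.5479026505483073 by bar 0.4086211897499261
```

View pics/w13.png

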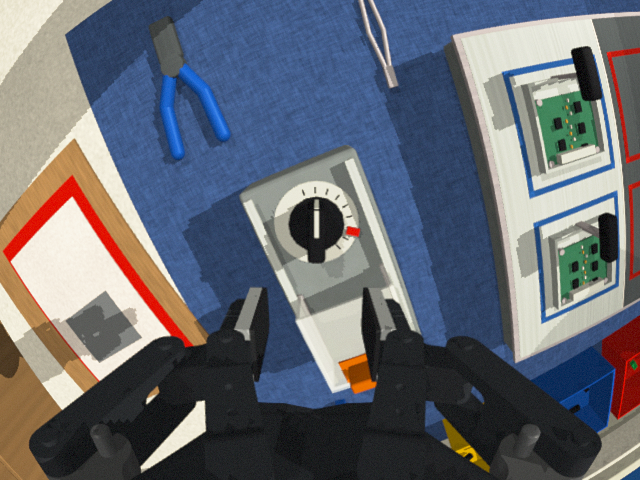

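Emit:
jog_arm(targets=[40, 0, 0, 1.6, 0, 0, 0, 40, 0, 0, 3.2, 0, 0, 0, 40, 0, 0, 4.4, 0, 0, 0, 40, 0, 0, 5.1, 0, 0, 0, 40, 0, 0, 5.1, 0, 0, 0])

```text
time: 15.7
tcp_pos: [0.4547, -0.3578, 0.0729]
tcp_rot: [-0.003, 0.2, 0.98, 0.001]
contact_force: [0.0, 0.1, 0.6]
opening: 0.0398
```

Emit:
jog_arm(targets=[20, 0, 0, 0, 0, 0, 0, 8, 0, 0, 0, 0, 0, 0, 5, 0, 0, 0, 0, 0, 0, 5, 0, 0, 0, 0, 0, 0, 5, 0, 0, 0, 0, 0, 0], grip_force=40)

```text
time: 16.2
tcp_pos: [0.4575, -0.3588, 0.0771]
tcp_rot: [0.002, 0.2, 0.98, 0.0]
contact_force: [2.6, 5.5, 3.6]
opening: 0.0121
```

```bash
python3 -c "
from h import *
tgt([.4567,-.3589,.075],-.606)
print(bot.sense()['moment'])
c=cap('wrist','w14')"
```

```text
t 16.2 tcp [ 0.4575 -0.3588  0.0771] jawyaw 1.1685 op 12.1 F [2.6 5.5 3.6] 
 shift [ 0.029 -0.014  0.085] turn [3.3000e-03 1.6000e-03 1.7745e+00]
[ 0.74022325 -0.36545755 -0.04029125]
```

View pics/w14.png

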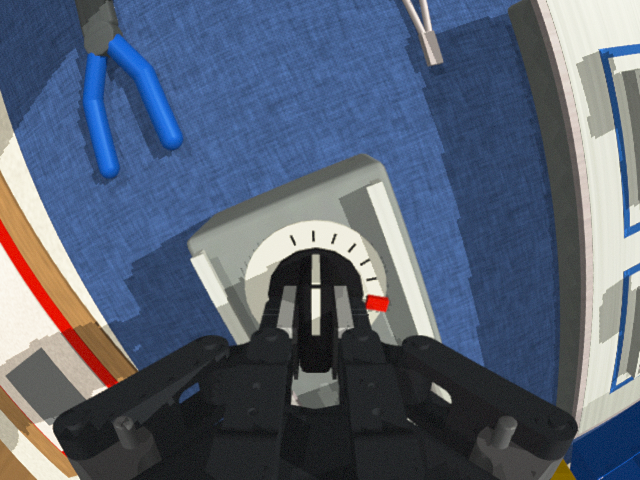

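Emit:
jog_arm(targets=[5, 0, 0, 0, 0, 0, 0.1, 5, 0, 0, 0, 0, 0, 0.22, 5, 0, 0, 0, 0, 0, 0.34, 5, 0, 0, 0, 0, 0, 0.47, 5, 0, 0, 0, 0, 0, 0.6])

```text
time: 16.75
tcp_pos: [0.4573, -0.3589, 0.0771]
tcp_rot: [0.001, 0.483, 0.876, 0.0]
contact_force: [1.8, 4.3, 3.7]
opening: 0.0122
```

Emit:
jog_arm(targets=[5, 0, 0, 0, 0, 0, 0.12, 5, 0, 0, 0, 0, 0, 0.24, 5, 0, 0, 0, 0, 0, 0.36, 5, 0, 0, 0, 0, 0, 0.48, 5, 0, 0, 0, 0, 0, 0.6])

```text
time: 17.25
tcp_pos: [0.4572, -0.3589, 0.0771]
tcp_rot: [0.001, 0.72, 0.694, 0.001]
contact_force: [1.3, 4.3, 4.8]
opening: 0.0121
```

```bash
python3 -c "
from h import *
tgt([.4567,-.3589,.075],-.606)
print(bot.sense()['moment'])
c=cap('wrist','w15')"
```

```text
t 17.25 tcp [ 0.4572 -0.3589  0.0771] jawyaw -0.036 op 12.1 F [1.3 4.3 4.8] 
 shift [-0.003 -0.02   0.085] turn [ 2.5e-03 -3.0e-04  5.7e-01]
[ 0.7020567  -0.14012901  0.04810073]
```

View pics/w15.png

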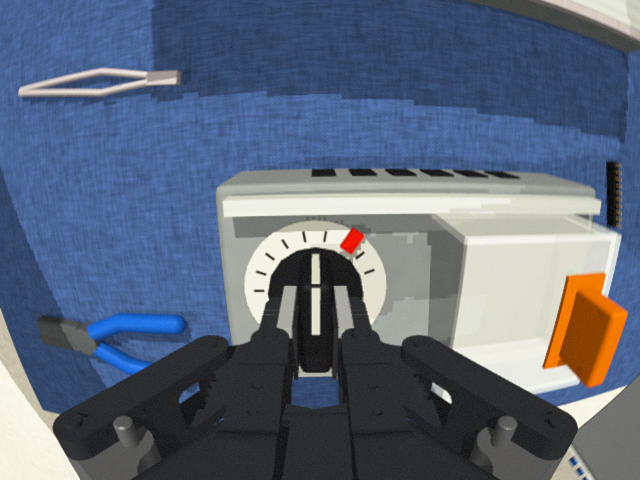

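Emit:
jog_arm(targets=[5, 0, 0, 0, 0, 0, 0.12, 5, 0, 0, 0, 0, 0, 0.24, 5, 0, 0, 0, 0, 0, 0.36, 5, 0, 0, 0, 0, 0, 0.47, 5, 0, 0, 0, 0, 0, 0.57])

```text
time: 17.8
tcp_pos: [0.4571, -0.3588, 0.0771]
tcp_rot: [0.001, 0.885, 0.465, 0.001]
contact_force: [2.5, 5.2, 5.9]
opening: 0.0125
```

```bash
cat > rid.py <<'E'
from h import *
s=bot.sense()
c=cap('wrist','w16');H=hsv(c)
red=((H[...,0]<6)|(H[...,0]>174))&(H[...,1]>150)&(H[...,2]>120)
red[:, :200]=0;red[:,450:]=0;red[350:]=0;red[:120]=0
n,L,S,C=cv2.connectedComponentsWithStats(red.astype(np.uint8))
for i in range(1,n):
  if S[i,4]>60:
    v,u=np.nonzero(L==i);q=onplane(c,np.c_[u,v],.066);r=q.mean(0)
    for ax in ([.4567,-.3589],s['tcp_pos'][:2]):
      d=r[:2]-ax;print(S[i],r.round(4),'ang',np.arctan2(d[1],d[0]).round(4),'r',np.hypot(*d).round(4),rect(q))
M=Rt(s);print('pointer ang',np.arctan2(M[1,0],M[0,0]),s['tcp_pos'],s['contact_force'],s['moment'])
cv2.imwrite('pics/w16b.png',cv2.resize(c['img'][150:350,200:440,::-1],None,fx=3,fy=3,interpolation=cv2.INTER_CUBIC))
E
python3 rid.py
```

```text
[309 218  14  25 317] [ 0.4734 -0.3347  0.066 ] ang 0.9664 r 0.0294 (array([ 0.47334964, -0.33460413]), (10.80854320526123, 5.682279586791992), np.float64(0.9634197630458576))
[309 218  14  25 317] [ 0.4734 -0.3347  0.066 ] ang 0.9749 r 0.0291 (array([ 0.47334964, -0.33460413]), (10.80854320526123, 5.682279586791992), np.float64(0.9634197630458576))
pointer ang 0.9675201674464579 [ 0.45709381 -0.35876567  0.07710812] [2.54757034 5.19745743 5.86443335] [ 0.84935333 -0.16281178  0.06206681]
```

View pics/w16b.png

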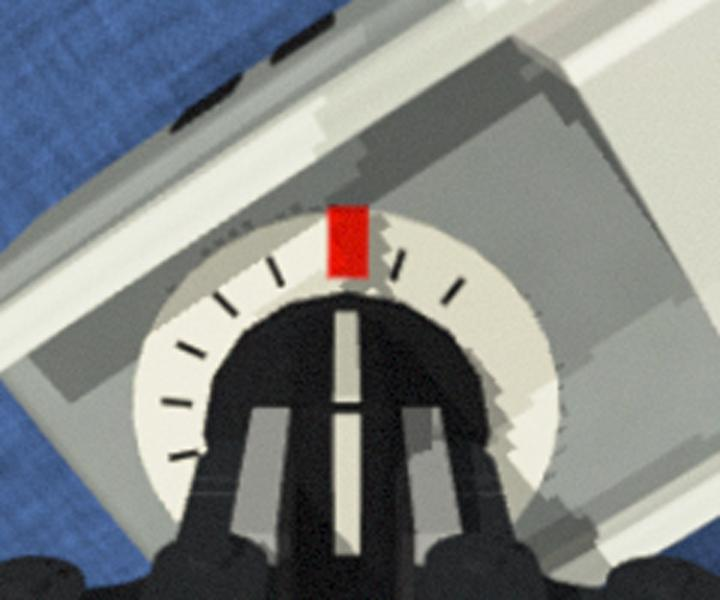

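Emit:
jog_arm(targets=[20, 0, 0, 0, 0, 0, 0, 30, 0, 0, 0, 0, 0, 0, 35, 0, 0, 0, 0, 0, 0, 35, 0, 0, -1, 0, 0, 0, 35, 0, 0, -2.8, 0, 0, 0])

```text
time: 18.35
tcp_pos: [0.4542, -0.358, 0.143]
tcp_rot: [-0.004, 0.885, 0.466, -0.002]
contact_force: [-0.0, 0.2, -0.5]
opening: 0.0348
```

Emit:
jog_arm(targets=[35, 0, 0, -1, 0, 0, 0, 35, 0, 0, -2.1, 0, 0, 0, 35, 0, 0, -2.2, 0, 0, 0, 35, 0, 0, -2.2, 0, 0, 0, 35, 0, 0, -2.2, 0, 0, 0])

```text
time: 18.85
tcp_pos: [0.4555, -0.3587, 0.199]
tcp_rot: [-0.001, 0.885, 0.466, -0.001]
contact_force: [-0.4, 0.4, -0.1]
opening: 0.0351
```

```bash
python3 rid.py; python3 dial.py; python3 -c "
from h import *
tgt([.62,-.36,.2],-1.58)
print(bot.sense()['joint_pos'].round(2))"
```

```text
[314 178   8  14 111] [ 0.4732 -0.3345  0.066 ] ang 0.976 r 0.0294 (array([ 0.47314563, -0.3345513 ]), (9.919936180114746, 5.276637077331543), np.float64(0.9714002581474164))
[314 178   8  14 111] [ 0.4732 -0.3345  0.066 ] ang 0.9381 r 0.03 (array([ 0.47314563, -0.3345513 ]), (9.919936180114746, 5.276637077331543), np.float64(0.9714002581474164))
pointer ang 0.9699309183874893 [ 0.45546384 -0.35869727  0.19903815] [-0.42341926  0.36310195 -0.05091965] [-0.00323687 -0.00370774 -0.03112265]
box zs 0.06370252956586508
rider px 336.5 221.4 n 125 [ 0.4682 -0.3733  0.066 ] (array([ 0.45691928, -0.49621222]), (323.3476867675781, 95.71504211425781), np.float64(1.1911395439026178))
bar 1074 (array([ 0.45724454, -0.3580719 ]), (40.384613037109375, 12.473278999328613), np.float64(0.9712119726583479))
line 127 (array([ 0.45635687, -0.3567702 ]), (39.4483528137207, 4.683454990386963), np.float64(0.8469050006162915))
disc 456.5250549316406 -358.7162780761719 21.752655029296875
ax [ 0.4572 -0.3581] rider r 0.0188 ang world -0.9497 dialang(from -x cw) 4.0913
pointer ang 0.9723017800615512 by line 2.2946876529735016 by bar 2.170380680931445
ax [ 0.4565 -0.359 ] rider r 0.0185 ang world -0.8877 dialang(from -x cw) 4.0293
pointer ang 1.5066957235158074 by line 2.2946876529735016 by bar 2.170380680931445
t 18.95 tcp [ 0.4555 -0.3587  0.1989] jawyaw -0.6008 op 35.2 F [-0.2 -0.3 -0.3] 
 shift [ 3.675  5.456 -0.061] turn [-0.003   0.0014  0.9792]
[-0.69  0.35  1.6  -0.    1.19 -0.09]
```

View pics/w16b.png

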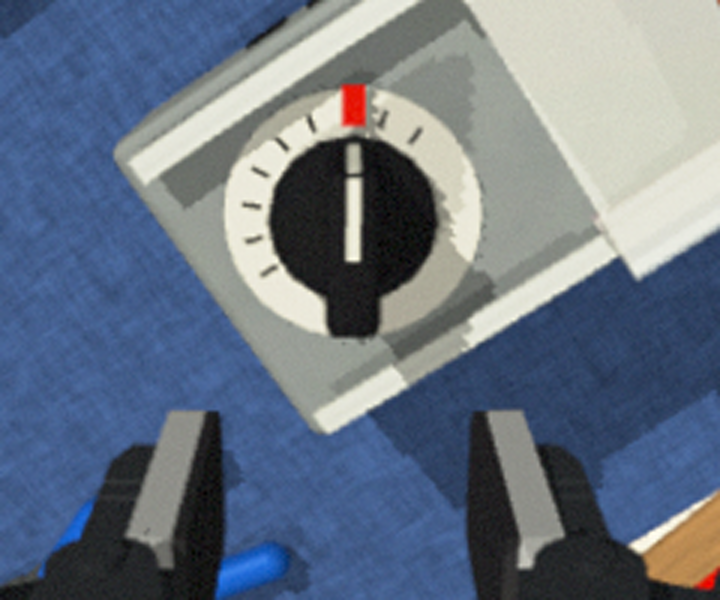

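```bash
python3 -c "
from h import *
tgt([.610,-.3595,.2],-1.5808)"
```

```text
t 18.95 tcp [ 0.4555 -0.3587  0.1989] jawyaw -0.6008 op 35.2 F [-0.2 -0.3 -0.3] 
 shift [ 3.465  5.115 -0.06 ] turn [-0.003   0.0014  0.98  ]
```

Emit:
jog_arm(targets=[0, 0.8, 1.2, -0.05, 0, 0, 0.14, 0, 1.7, 2.5, -0.05, 0, 0, 0.28, 0, 2.5, 3.8, -0.05, 0, 0, 0.42, 0, 3.2, 4.7, -0.05, 0, 0, 0.56, 0, 3.47, 5.11, -0.05, 0, 0, 0.7])

```text
time: 19.45
tcp_pos: [0.6129, -0.359, 0.1994]
tcp_rot: [-0.001, 0.991, 0.132, -0.001]
contact_force: [-0.7, 0.2, 0.0]
opening: -0.0003
```

Emit:
jog_arm(targets=[0, 0, 0, 0, 0, 0, 0.14, 0, 0, 0, 0, 0, 0, 0.28, 0, 0, 0, 0, 0, 0, 0.28, 0, 0, 0, 0, 0, 0, 0.28, 0, 0, 0, 0, 0, 0, 0.28])

```text
time: 19.95
tcp_pos: [0.6104, -0.3598, 0.2014]
tcp_rot: [-0.0, 1.0, -0.004, -0.0]
contact_force: [0.7, 0.4, 1.0]
opening: 0.0002
```

```bash
python3 -c "
from h import *
tgt([.606,-.3595,.1155],-1.5808)"; python3 fin.py
```

```text
t 19.95 tcp [ 0.6104 -0.3598  0.2014] jawyaw -1.5792 op 0.2 F [0.7 0.4 1. ] 
 shift [-0.175 -0.009  3.434] turn [-0.0004  0.0006  0.0016]
fin top cloud med [nan nan nan] 0
fin top 0 (array([0., 0.]), (0.0, 0.0), np.float64(0.0))
fin top cloud med [ 0.5669 -0.3626  0.1325] 138
fin top 67 (array([ 0.5686618 , -0.35923517]), (30.13983154296875, 9.169508934020996), np.float64(1.529125312586209))
fin top cloud med [ 0.5684 -0.3578  0.1339] 35
fin top 24 (array([ 0.56821332, -0.36154593]), (33.04977035522461, 8.665166854858398), np.float64(-1.5308298064240757))
t 20.1 tcp [ 0.6105 -0.3599  0.2018] jawyaw -1.5803 op 0.0 F [-0.6  0.1  0.7] 
 shift [-6.126 -0.056  0.073] turn [ 1.0000e-04 -1.0000e-04 -1.5643e+00]
  return _methods._mean(a, axis=axis, dtype=dtype,
  ret = um.true_divide(
```

Emit:
jog_arm(targets=[0, 0, 0, 1.2, 0, 0, 0, 0, 0, 0, 2.4, 0, 0, 0, 0, 0, 0, 3.2, 0, 0, 0, 0, 0, 0, 3.43, 0, 0, 0, 0, 0, 0, 3.43, 0, 0, 0])

```text
time: 20.6
tcp_pos: [0.6104, -0.3597, 0.1155]
tcp_rot: [-0.0, 1.0, -0.005, -0.001]
contact_force: [0.2, 0.5, 0.3]
opening: -0.0
```

Emit:
jog_arm(targets=[0, -0.4, 0, 0, 0, 0, 0, 0, -0.8, 0, 0, 0, 0, 0, 0, -1.1, 0, 0, 0, 0, 0, 0, -1.4, 0, 0, 0, 0, 0, 0, -1.8, 0, 0, 0, 0, 0])

```text
time: 21.1
tcp_pos: [0.5658, -0.3596, 0.1171]
tcp_rot: [0.001, 1.0, -0.005, 0.001]
contact_force: [2.2, 0.5, 0.8]
opening: -0.0
```

Emit:
jog_arm(targets=[0, -0.4, 0, 0, 0, 0, 0, 0, -0.8, 0, 0, 0, 0, 0, 0, -1.2, 0, 0, 0, 0, 0, 0, -1.6, 0, 0, 0, 0, 0, 0, -2.0, 0, 0, 0, 0, 0])

```text
time: 21.6
tcp_pos: [0.5148, -0.3588, 0.1161]
tcp_rot: [-0.0, 1.0, -0.005, 0.0]
contact_force: [1.9, 0.3, 1.2]
opening: -0.0001
```

```bash
python3 -c "
from h import *
tgt([.498,-.3595,.1155],-1.5808)"; python3 fin.py 2>&1 | grep fin
```

```text
t 21.6 tcp [ 0.5148 -0.3588  0.1161] jawyaw -1.5811 op -0.1 F [1.9 0.3 1.2] 
 shift [-0.672  0.035  0.022] turn [-0.0001 -0.0001 -0.0003]
fin top cloud med [ 0.5206 -0.3729  0.1408] 17
fin top 17 (array([ 0.51841614, -0.36085974]), (30.563983917236328, 9.363739967346191), np.float64(1.3482422129255363))
fin top cloud med [ 0.4974 -0.3621  0.1329] 138
fin top 78 (array([ 0.49823764, -0.35858813]), (31.112720489501953, 9.38830280303955), np.float64(-1.5694179928184524))
fin top cloud med [ 0.4987 -0.3493  0.1323] 21
fin top 10 (array([ 0.49717743, -0.35382593]), (17.046846389770508, 7.389122486114502), np.float64(1.432956301936521))
```

Emit:
jog_arm(targets=[0, -0.2, 0, 0, 0, 0, 0, 0, -0.4, 0, 0, 0, 0, 0, 0, -0.55, 0, 0, 0, 0, 0, 0, -0.62, 0, 0, 0, 0, 0, 0, -0.65, 0, 0, 0, 0, 0])

```text
time: 22.25
tcp_pos: [0.4992, -0.3586, 0.116]
tcp_rot: [-0.0, 1.0, -0.005, -0.0]
contact_force: [2.3, -0.0, -0.4]
opening: 0.0002
```

Emit:
jog_arm(targets=[0, -0.03, 0, 0, 0, 0, 0, 0, -0.06, 0, 0, 0, 0, 0, 0, -0.09, 0, 0, 0, 0, 0, 0, -0.12, 0, 0, 0, 0, 0, 0, -0.12, 0, 0, 0, 0, 0])

```text
time: 22.75
tcp_pos: [0.4963, -0.3586, 0.1161]
tcp_rot: [-0.0, 1.0, -0.005, -0.0]
contact_force: [1.8, 0.0, -0.9]
opening: 0.0
```

Not yet at the stop; a few more millimetres, until the force rises.

Emit:
jog_arm(targets=[0, -0.03, 0, 0, 0, 0, 0, 0, -0.06, 0, 0, 0, 0, 0, 0, -0.09, 0, 0, 0, 0, 0, 0, -0.12, 0, 0, 0, 0, 0, 0, -0.12, 0, 0, 0, 0, 0])

```text
time: 23.25
tcp_pos: [0.4933, -0.3586, 0.1161]
tcp_rot: [-0.0, 1.0, -0.005, 0.0]
contact_force: [1.6, 0.3, -1.4]
opening: 0.0002
```

```bash
python3 fin.py 2>&1 | grep fin; python3 -c "
from h import *
c=cap('side')
cv2.imwrite('pics/s17.png',cv2.resize(c['img'][300:440,280:480,::-1],None,fx=4,fy=4,interpolation=cv2.INTER_CUBIC))"
```

```text
fin top cloud med [ 0.4992 -0.3726  0.1413] 17
fin top 16 (array([ 0.49632266, -0.36050836]), (30.574472427368164, 8.161506652832031), np.float64(1.3481961402386782))
fin top cloud med [ 0.4777 -0.361   0.1328] 140
fin top 79 (array([ 0.47888977, -0.35859573]), (31.838924407958984, 9.12420654296875), np.float64(-1.5624997035488235))
fin top cloud med [ 0.4797 -0.3466  0.1349] 17
fin top 13 (array([ 0.47721094, -0.35273895]), (21.856340408325195, 7.116682052612305), np.float64(1.2394319755295693))
```

View pics/s17.png

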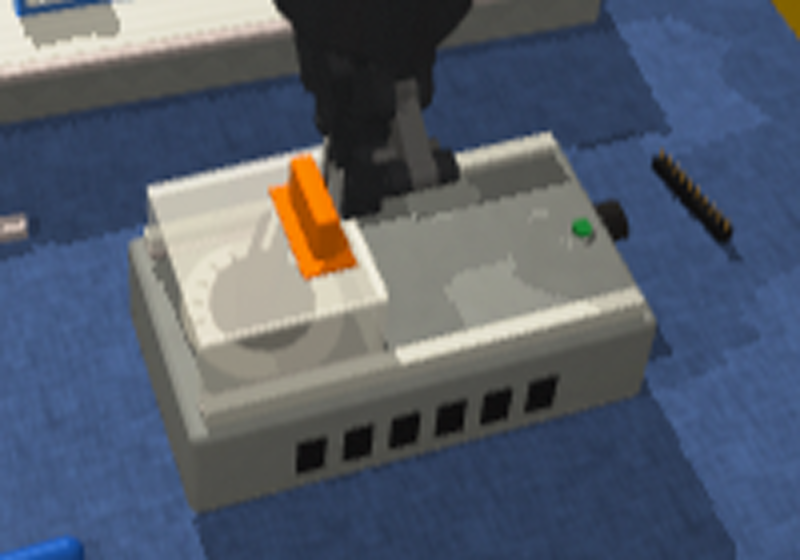

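Emit:
jog_arm(targets=[0, -0.03, 0, 0, 0, 0, 0, 0, -0.06, 0, 0, 0, 0, 0, 0, -0.09, 0, 0, 0, 0, 0, 0, -0.12, 0, 0, 0, 0, 0, 0, -0.12, 0, 0, 0, 0, 0])

```text
time: 23.95
tcp_pos: [0.4932, -0.3586, 0.1162]
tcp_rot: [0.0, 1.0, -0.005, 0.003]
contact_force: [9.3, 1.2, -4.6]
opening: -0.0001
```

Emit:
jog_arm(targets=[0, -0.03, 0, 0, 0, 0, 0, 0, -0.06, 0, 0, 0, 0, 0, 0, -0.06, 0, 0, 0, 0, 0, 0, -0.06, 0, 0, 0, 0, 0, 0, -0.06, 0, 0, 0, 0, 0])

```text
time: 24.45
tcp_pos: [0.4932, -0.3587, 0.1163]
tcp_rot: [0.001, 1.0, -0.006, 0.005]
contact_force: [13.0, 1.2, -6.3]
opening: 0.0002
```

Emit:
jog_arm(targets=[0, 0.3, 0, 0, 0, 0, 0, 0, 0.6, 0, 0, 0, 0, 0, 0, 0.6, 0, -1.2, 0, 0, 0, 45, 0.6, 0, -3, 0, 0, 0, 45, 0.6, 0, -4.5, 0, 0, 0])

```text
time: 24.95
tcp_pos: [0.5036, -0.3589, 0.2303]
tcp_rot: [0.0, 1.0, -0.005, -0.001]
contact_force: [0.5, -1.3, 0.6]
opening: 0.0284
```

Emit:
jog_arm(targets=[45, -1.5, 0, 0, 0, 0, 0, 45, -3, 0, 0, 0, 0, 0, 45, -3, 0, 0, 0, 0, 0, 45, -3, 0, 0, 0, 0, 0, 45, -3, 0, 0, 0, 0, 0])

```text
time: 25.45
tcp_pos: [0.4295, -0.3582, 0.2286]
tcp_rot: [0.0, 1.0, -0.005, 0.0]
contact_force: [-0.2, 0.7, -0.1]
opening: 0.0449
```

```bash
python3 fin.py 2>&1 ;python3 -c "
from h import *
c=cap('wrist','w18')
cv2.imwrite('pics/w18b.png',cv2.resize(c['img'][100:300,200:440,::-1],None,fx=3,fy=3,interpolation=cv2.INTER_CUBIC))
tgt([.54,.15,.2],-1.54)"; python3 look.py wrist scene
```

```text
fin top cloud med [ 0.4764 -0.3593  0.1337] 831
fin top 733 (array([ 0.47600668, -0.35927347]), (33.59984588623047, 9.20163345336914), np.float64(1.5609839097584999))
fin top cloud med [ 0.4776 -0.3609  0.1325] 138
fin top 71 (array([ 0.47887677, -0.35906998]), (32.798614501953125, 8.730365753173828), np.float64(1.5364537992738887))
fin top cloud med [ 0.4793 -0.3568  0.1337] 34
fin top 20 (array([ 0.47867361, -0.36130963]), (34.36870193481445, 8.749149322509766), np.float64(1.5048685755874942))
t 25.6 tcp [ 0.4297 -0.358   0.2283] jawyaw -1.5802 op 45.1 F [ 0.2 -0.3 -0. ] 
 shift [ 1.106 -0.05   1.13 ] turn [-2.0000e-04 -0.0000e+00 -1.5642e+00]
t 25.65 tcp [ 0.4296 -0.3579  0.2282] jawyaw -1.5802 op 45.1 F [0.3 0.6 0.4] 
 shift [  4.223 -20.358   1.133] turn [-0.0003  0.0002 -0.0402]
wrist
red [  0  12  25 105 539] [ 0.6064 -0.0203] [116.6  43.5] -0.075
red [  0 136  27 102 538] [ 0.4662 -0.0068] [116.6  49.1] -0.0775
blue [ 29   0  57 112 434] [ 0.6144 -0.0719] [129.5  60.6] -0.5965
blue [ 50   0  74 109 753] [ 0.5917 -0.1346] [103.4  83.8] -0.076
blue [  30  130   91  116 1380] [ 0.4585 -0.1086] [115.8 115.6] -0.074
bar [ 32  62  20  49 876] [ 0.5582 -0.1257] [43.2 23.3] -0.0675 z 0.1056
bar [ 38 219  22  48 754] [ 0.4177 -0.1151] [45.5 23.5] -0.0558 z 0.1056
scene
red [307 239  62  48 332] [0.4689 0.0214] [116.3 116.1] 1.4983
red [258 260  64  52 372] [0.6088 0.0109] [116.5 115.9] 1.4959
red [163 299  68  30 287] [ 0.8282 -0.0416] [155.1  79.8] -0.5975
red [176 329  59  34 262] [0.8525 0.048 ] [133.1  34.4] -0.1586
blue [140 265  68  58 535] [ 0.8491 -0.1334] [132.2 126.1] -0.0148
blue [  0 304  70 176 273] [ 1.2032 -0.0916] [493.8   4.7] -1.5674
blue [188 338  77  72 565] [0.8498 0.1275] [133.  119.7] -0.0138
bar [455 201  36   9 196] [0.0944 0.1106] [92.1 28.9] -0.7184 z 0.1073
bar [324 299  18  15 135] [0.5827 0.1556] [45.4 18.2] 0.0528 z 0.1054
```

View pics/w18b.png

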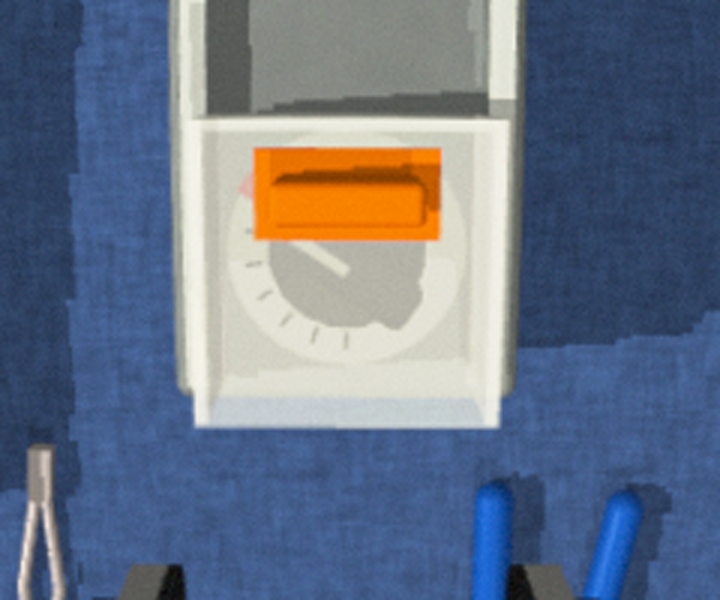

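View pics/w18.png

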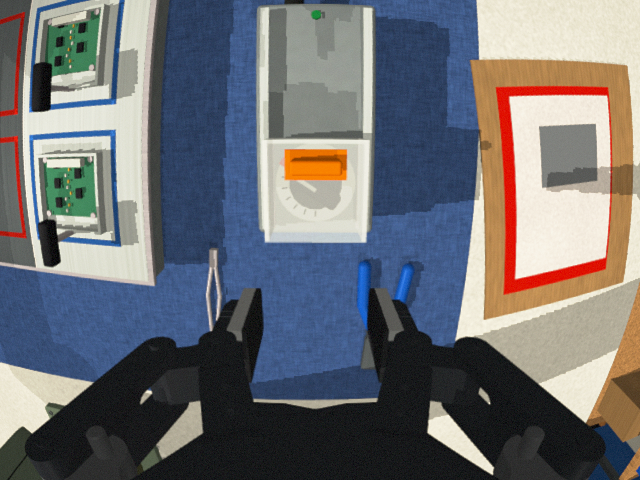

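Emit:
jog_arm(targets=[45, 0.4, -1.6, 0, 0, 0, 0, 45, 0.8, -3.3, 0, 0, 0, 0, 45, 1.2, -5, 0, 0, 0, 0, 45, 1.6, -6.8, 0, 0, 0, 0, 45, 2, -8.6, 0, 0, 0, 0])

```text
time: 26.25
tcp_pos: [0.4815, -0.1417, 0.2286]
tcp_rot: [0.0, 1.0, -0.005, 0.0]
contact_force: [1.7, -0.0, 0.4]
opening: 0.0452
```

Emit:
jog_arm(targets=[45, 0.4, -1.8, 0, 0, 0, 0, 45, 0.9, -3.6, 0, 0, 0, 0, 45, 1.4, -5.4, 0, 0, 0, 0, 45, 2, -7.2, 0, 0, 0, 0, 45, 2.2, -9, 0, 0, 0, -0.04])

```text
time: 26.75
tcp_pos: [0.5396, 0.0832, 0.2285]
tcp_rot: [0.0, 1.0, 0.016, 0.001]
contact_force: [0.0, -0.3, 0.8]
opening: 0.045
```

Emit:
jog_arm(targets=[45, 0, -1.4, 0.5, 0, 0, 0, 45, 0, -2.7, 1.1, 0, 0, 0, 45, 0, -2.7, 1.1, 0, 0, 0, 45, 0, -2.7, 1.1, 0, 0, 0, 45, 0, -2.7, 1.1, 0, 0, 0])

```text
time: 27.25
tcp_pos: [0.5368, 0.1477, 0.2016]
tcp_rot: [0.0, 1.0, 0.015, 0.0]
contact_force: [-0.5, 0.7, 0.8]
opening: 0.0447
```

```bash
python3 look.py wrist; python3 -c "
from h import *
c=cap('wrist','w19')
tgt([.581,.151,.0815],-1.54)"
```

```text
wrist
red [ 403   59  138  156 3184] [0.6087 0.0133] [117.  116.8] 1.4973
red [ 387  227  129  114 1673] [0.4731 0.0235] [117.  107.1] 1.4949
blue [ 538   96   98  133 1266] [ 0.5984 -0.1219] [115.8 115.7] 1.4935
blue [500 243 110 105 985] [ 0.4581 -0.1114] [115.8 115.6] 1.4942
bar [ 297  140   20   66 1286] [0.58  0.154] [42.6 12.5] 0.0254 z 0.1068
bar [604 194  27  50 861] [ 0.5603 -0.1124] [42.7 26.3] -0.0878 z 0.1049
bar [556 338  28  42 656] [ 0.4206 -0.1017] [49.5 25.5] -0.0594 z 0.1045
t 27.35 tcp [0.5368 0.1474 0.2017] jawyaw -1.5424 op 45.2 F [ 0.  -0.2  0.4] 
 shift [ 1.763 -0.093  4.812] turn [ 0.     -0.0013 -0.0024]
```

View pics/w19.png

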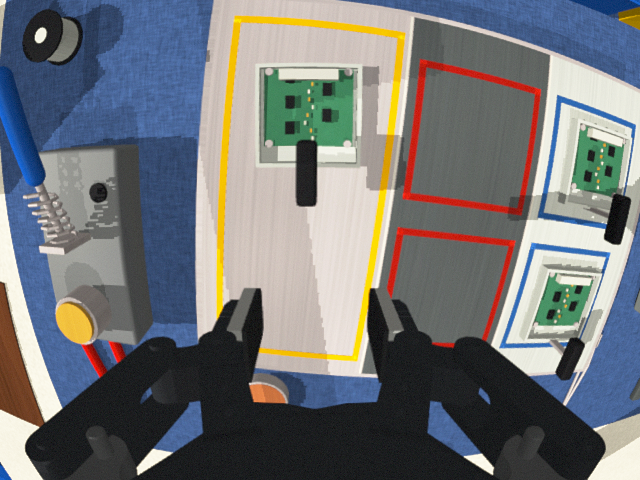

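```bash
python3 -c "
from h import *
for n in('scene','side'):
  P=cloud(cap(n));m=(P[...,2]>.08)&(P[...,2]<.2)&(P[...,0]>.45)&(P[...,0]<.75)&(P[...,1]>.19)&(P[...,1]<.5)
  q=P[m];print(n,len(q),q.min(0) if len(q) else '',q.max(0) if len(q) else '')"
```

```text
scene 793 [0.45002069 0.34965691 0.0800473 ] [0.66865842 0.39617524 0.15709166]
side 277 [0.45015308 0.35526385 0.08001134] [0.66931505 0.39517979 0.15304412]
```

Emit:
jog_arm(targets=[45, 0.9, -0.1, 0, 0, 0, 0, 45, 1.73, -0.17, 0, 0, 0, 0, 45, 1.73, -0.17, 0.6, 0, 0, 0, 45, 1.73, -0.17, 1, 0, 0, 0, 45, 1.73, -0.17, 1, 0, 0, 0])

```text
time: 27.95
tcp_pos: [0.5782, 0.1532, 0.1744]
tcp_rot: [0.0, 1.0, 0.015, -0.002]
contact_force: [-0.8, 0.1, -0.3]
opening: 0.0447
```

```bash
python3 look.py wrist|grep bar; python3 -c "
from h import *
tgt([.58,.153,.0815],-1.5428)"
```

```text
bar [ 302  209   23   71 1515] [0.5811 0.154 ] [44.5 13. ] 0.0185 z 0.1067
bar [615 248  25  51 810] [ 0.5617 -0.1115] [45.1 27.9] -0.0471 z 0.1035
bar [564 386  24  29 393] [ 0.4309 -0.1028] [41.5 24.9] 0.9386 z 0.1037
t 28.0 tcp [0.5788 0.1534 0.1754] jawyaw -1.5415 op 45.0 F [ 0.3 -0.1  0.3] 
 shift [0.056 0.016 3.757] turn [0.0005 0.0019 0.0013]
```

Emit:
jog_arm(targets=[45, 0.06, 0, 1.5, 0, 0, 0, 45, 0.06, 0, 2.9, 0, 0, 0, 45, 0.06, 0, 3.7, 0, 0, 0, 10, 0.06, 0, 3.7, 0, 0, 0, 5, 0.06, 0, 3.7, 0, 0, 0], grip_force=60)

```text
time: 28.5
tcp_pos: [0.5816, 0.1541, 0.0846]
tcp_rot: [-0.0, 1.0, 0.015, 0.001]
contact_force: [0.8, -0.2, 0.5]
opening: 0.0164
```

Emit:
jog_arm(targets=[5, 0, 0, 0, 0, 0, 0, 5, 0, 0, 0, 0, 0, 0, 5, 0, 0, 0, 0, 0, 0, 5, 0, 0, 0, 0, 0, 0, 5, 0, 0, 0, 0, 0, 0])

```text
time: 29.0
tcp_pos: [0.5818, 0.1542, 0.0851]
tcp_rot: [-0.0, 1.0, 0.015, 0.001]
contact_force: [-0.7, -0.6, 5.6]
opening: 0.0134
```

```bash
python3 -c "
from h import *
c=cap('wrist','w20')
tgt([.6086-.0399,.0138+.003,.0815],-1.5708-.0755)"
```

```text
t 29.05 tcp [0.5818 0.1542 0.0851] jawyaw -1.5409 op 12.3 F [-0.4  0.4  5.7] 
 shift [-0.687  5.479  0.138] turn [-0.0007 -0.0026  0.1054]
```

View pics/w20.png

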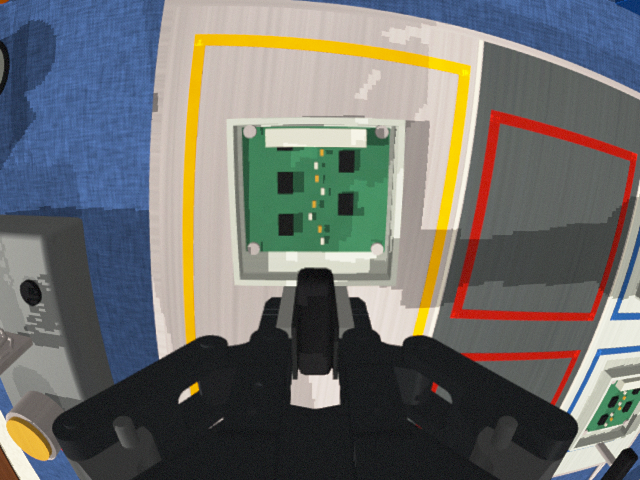

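Firm on the bar, pan square in the hand. Slide to red_far.

Emit:
jog_arm(targets=[5, -0.05, 0.4, 0, 0, 0, 0.01, 5, -0.12, 0.95, 0, 0, 0, 0.02, 5, -0.19, 1.5, 0, 0, 0, 0.03, 5, -0.26, 2.1, 0, 0, 0, 0.04, 5, -0.33, 2.7, 0, 0, 0, 0.05])

```text
time: 29.55
tcp_pos: [0.5764, 0.0867, 0.0851]
tcp_rot: [-0.001, 1.0, -0.011, 0.002]
contact_force: [0.6, 3.8, 5.9]
opening: 0.0121
```

```bash
python3 -c "
from h import *
c=cap('wrist','w21')
tgt([.6086-.0399,.0138+.003,.0851],-1.5708-.0755)"
```

```text
t 29.6 tcp [0.576  0.0844 0.0851] jawyaw -1.593 op 12.7 F [ 1.2 -0.6  5.5] 
 shift [-0.23   2.711 -0.003] turn [-0.0005 -0.004   0.0532]
```

View pics/w21.png

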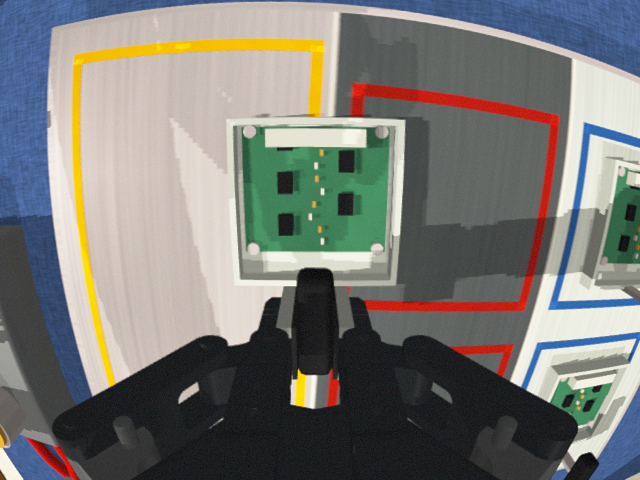

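Emit:
jog_arm(targets=[5, -0.04, 0.5, 0, 0, 0, 0.01, 5, -0.1, 1.1, 0, 0, 0, 0.02, 5, -0.16, 1.7, 0, 0, 0, 0.035, 5, -0.23, 2.3, 0, 0, 0, 0.053, 5, -0.23, 2.71, 0, 0, 0, 0.053])

```text
time: 30.1
tcp_pos: [0.5689, 0.0186, 0.0851]
tcp_rot: [-0.001, 0.999, -0.037, 0.002]
contact_force: [0.1, 3.6, 7.0]
opening: 0.0127
```

```bash
python3 -c "
from h import *
c=cap('wrist','w22')
tgt([.6086-.0399,.0138+.003,.0851],-1.5708-.0755)"
```

```text
t 30.15 tcp [0.5688 0.0172 0.085 ] jawyaw -1.6457 op 12.5 F [-0.2 -0.9  7.4] 
 shift [-0.004  0.017 -0.003] turn [-0.0007 -0.0037  0.0006]
```

View pics/w22.png

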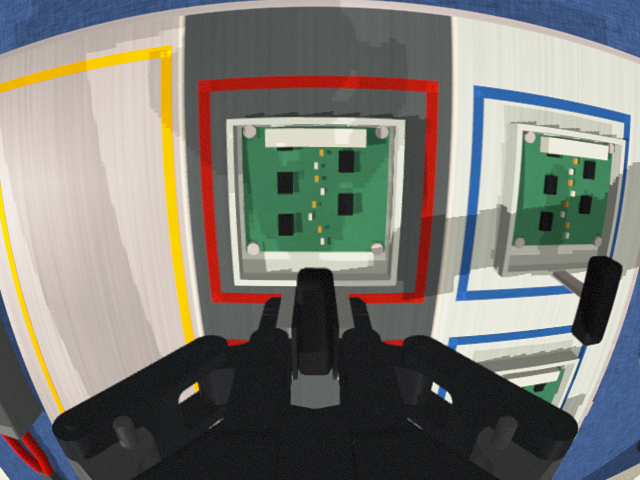

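Emit:
jog_arm(targets=[25, 0, 0, 0, 0, 0, 0, 45, 0, 0, 0, 0, 0, 0, 45, 0, 0, -0.5, 0, 0, 0, 45, 0, 0, -2.4, 0, 0, 0, 45, 0, 0, -4.2, 0, 0, 0])

```text
time: 30.65
tcp_pos: [0.567, 0.0188, 0.1897]
tcp_rot: [0.0, 0.999, -0.036, -0.001]
contact_force: [1.0, 0.7, 0.6]
opening: 0.0452
```

Emit:
jog_arm(targets=[45, -1, 0, -1.5, 0, 0, 0, 45, -2, 0, -3, 0, 0, 0, 45, -2, 0, -3, 0, 0, 0, 45, -2, 0, -3, 0, 0, 0, 45, -2, 0, -3, 0, 0, 0])

```text
time: 31.15
tcp_pos: [0.5175, 0.0224, 0.2627]
tcp_rot: [0.0, 0.999, -0.036, -0.001]
contact_force: [0.3, 0.4, -0.5]
opening: 0.0447
```

```bash
python3 look.py wrist; python3 -c "
from h import *
c=cap('wrist','w23');cap('side','s23');cap('scene','sc23')
H=hsv(c);m=((H[...,0]>45)&(H[...,0]<80)&(H[...,1]>100)).astype(np.uint8);m=cv2.morphologyEx(m,cv2.MORPH_CLOSE,np.ones((15,15)))
n,L,S,_=cv2.connectedComponentsWithStats(m)
for i in range(1,n):
  if S[i,4]>500:
    v,u=np.nonzero(L==i);print(S[i],rect(onplane(c,np.c_[u,v],.056)))
"; python3 fin.py 2>&1|grep fin
```

```text
wrist
red [ 255   48  123  121 2705] [0.6088 0.0141] [116.8 116.7] -0.0754
red [ 256  193  120  108 2324] [0.4683 0.0247] [116.9 116.1] 1.498
blue [ 396   51  109  123 1839] [ 0.5986 -0.1211] [115.6 115.5] -0.0772
blue [ 388  194  110  106 1506] [ 0.4581 -0.1105] [115.6 115.5] 1.4944
bar [309 129  16  54 840] [0.5666 0.0169] [43.2 12.2] -0.0731 z 0.1068
bar [464 133  20  50 843] [ 0.5596 -0.1168] [42.6 17.5] -0.0729 z 0.1065
bar [446 284  20  44 656] [ 0.4194 -0.1058] [47.2 17.4] -0.0856 z 0.1063
[ 280   72   74   63 3872] (array([0.61232629, 0.01337122]), (67.43487548828125, 59.01850509643555), np.float64(1.4953795994654877))
[ 425   75   64   65 3171] (array([ 0.60344067, -0.12339363]), (70.0408706665039, 57.85213088989258), np.float64(1.4262544570533366))
[ 416  221   64   67 2726] (array([ 0.45270465, -0.11221109]), (73.67699432373047, 67.85751342773438), np.float64(-0.08423285580200712))
fin top cloud med [nan nan nan] 0
fin top 0 (array([0., 0.]), (0.0, 0.0), np.float64(0.0))
fin top cloud med [ 0.4778 -0.3606  0.1327] 139
fin top 73 (array([ 0.47894434, -0.35838989]), (31.434669494628906, 8.642120361328125), np.float64(1.536453133483616))
fin top cloud med [ 0.4801 -0.3585  0.1336] 33
fin top 19 (array([ 0.47862555, -0.36203763]), (32.90953063964844, 8.749149322509766), np.float64(1.5048685755874942))
```

View pics/w23.png

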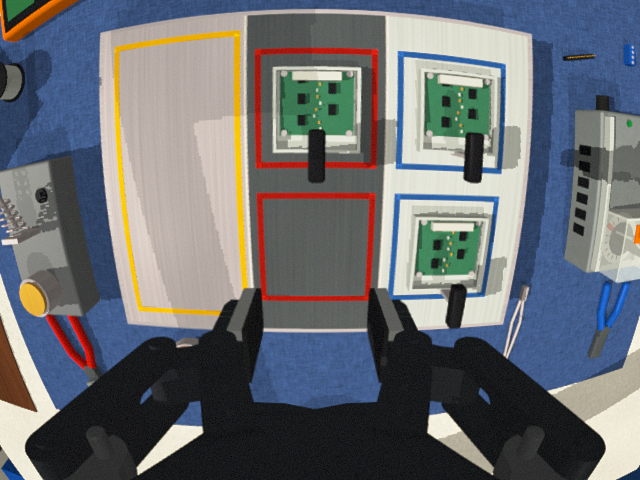

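View pics/s23.png

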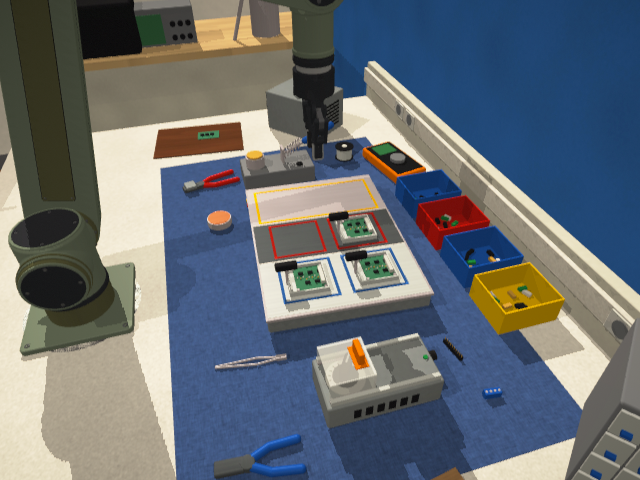

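```bash
python3 -c "
from station import bot
print(bot.finish_job(), bot.sense()['time'])"
```

```text
the job is handed in; nothing more can be done
the job is handed in; nothing more can be done
```

The job is done and handed in at about 31.5 s on the robot's clock; no verdict was reported.

- **Soldered pans:** I slid both from the red fields into the near and far blue frames, gripping the bar and keeping each pan flat on the plate.
- **Regulator:** I drew the cover fully back to its stop. I turned the dial until the bar read 0.971 rad (world frame) against about 0.97 for the rider, which I did not touch. I then pushed the cover home until it stopped moving, at 13 N.
- **Waiting pan:** Only one was present. After the cover was home I slid it into the far red frame; the near red frame is empty.

**Last checks:**
- The final wrist picture shows each of the three pans inside its frame. Their bars were within about 3 mm of where a centred pan would put them, and turned no more than about 0.01 rad from the plate.
- The fin stood at x = 0.476 to 0.479 m across the cameras, against 0.477 expected for a closed cover.
- Nothing looked knocked aside, and the tools and stock I could see were where they started.

**What disagreed:**
- The side camera placed the frames about 4 mm off the wrist and scene cameras, so I went by the wrist camera.
- The cover sat about 3 mm short of its stop at the start; it is now hard against it.
- In the final view, positions from the boards' green colour came out 3 to 6 mm off the bar positions, because walls and bars partly hid the boards, so I went by the bars.

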